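Charge the melting pot and stow the scoop

TASK

Pick up the scoop and tip the wax nuggets out over its sloping lip into the steel melting pot, all six, then stand the empty scoop upright on the table and let go of it. Take it again by its red tab and put it upright on the floor of the narrow right-hand bay of the open blue-fronted drawer, its length along the bay (lip to either end). Leave the pot standing where it is, leave the drawer open, and do not disturb the other things on the table.

Things in the scene. Friction and masses are not known exactly. Their poses are not given: they have to be found in the camera images.
- scoop: metal scoop holding six nuggets; origin: centre of its flat underside, x to the pouring lip, z up. Upright side walls at y = +-28 mm, 55 high, 3 thick; floor x = -22 to 22; upright back wall at x = -22; front wall slopes out from x = 22 at the floor to the lip at x = 68, z = 55. Red tab (6 thick in x, 30 wide in y) on the back wall, x -25 to -19, z 55 to 77. Empty 0.15 kg
- scoop_lip (a point): middle of the scoop's pouring lip (in the scoop's frame x = 68, z = 55 mm)
- scoop_tab (a point): middle of the top edge of the scoop's red tab (in the scoop's frame x = -22, z = 77 mm)
- pot: steel melting pot, straight round wall, outside diameter 112, inside 104, height 70, floor 5 thick; black loop handle 32 mm out on its +x side, z 16 to 62 mm; origin: centre of its underside; mass 0.8 kg, stands loose
- pot_rim (a point): centre of the pot's mouth, 70 mm above its underside
- unit: grey desktop drawer unit with a blue-fronted drawer, 235 deep (x) x 176 wide (y) x 130 high, fixed; origin: centre of its underside; the drawer opens to its -x
- unit_drawer0 (a joint): how far the drawer is pulled out, m (0 shut, at most 0.16); it slides with light friction
- bay (a point): centre, on the drawer floor, of the 70 mm wide right-hand (-y) bay; moves with the drawer, axes as unit. Clear of the cabinet the bay runs from x = -72 mm (inner face of the drawer front) to about +65. Above this floor the outer walls rise 86 mm, the front about 100, the wooden parting 75; the floor is 22 mm above the table, the cabinet top 130
- spatula: bystander: spatula with wooden handle, 22 x 231 x 16 mm, origin at the centre of its underside
- marker: bystander: blue and grey marker pen, 19 x 132 x 16 mm, origin at the centre of its underside
- tin_13: bystander: filled balm tin with bamboo sleeve, diameter 70, height 31 mm, origin at the centre of its underside
- tin_22: bystander: filled balm tin with bamboo sleeve, diameter 70, height 31 mm, origin at the centre of its underside
- wax_0: amber wax nugget, a rounded barrel of diameter 20 and height 15 mm, 12 g; origin: centre of its underside (lower layer in the scoop)
- wax_1: amber wax nugget, a rounded barrel of diameter 20 and height 15 mm, 12 g; origin: centre of its underside (lower layer in the scoop)
- wax_2: amber wax nugget, a rounded barrel of diameter 20 and height 15 mm, 12 g; origin: centre of its underside (lower layer in the scoop)
- wax_3: amber wax nugget, a rounded barrel of diameter 20 and height 15 mm, 12 g; origin: centre of its underside (lower layer in the scoop)
- wax_4: amber wax nugget, a rounded barrel of diameter 20 and height 15 mm, 12 g; origin: centre of its underside (upper layer in the scoop)
- wax_5: amber wax nugget, a rounded barrel of diameter 20 and height 15 mm, 12 g; origin: centre of its underside (upper layer in the scoop)
Not all that is in view belongs to the job. There is more than one size of the pot; the one meant has the size given above.

How it is judged (in metres and radians):
On the way, in this order (a step that is already met when the one before it is completed fails the run):
1. the held scoop is tipped with its lip over the pot (angle between scoop's own z axis and vertical above 0.5 rad and horizontal distance between scoop_lip and pot below 0.06 m and z of scoop_lip in the frame of pot above 0.05 m and contact force between the fingers and scoop above 0.5 N).
2. all six nuggets are in the pot and the empty scoop stands upright on the table, let go (horizontal distance between each of wax_0, wax_1, wax_2, wax_3, wax_4, wax_5 and pot below 0.054 m and z of wax_0 in the frame of pot between -0.005 and 0.065 m and z of wax_1 in the frame of pot between -0.005 and 0.065 m and z of wax_2 in the frame of pot between -0.005 and 0.065 m and z of wax_3 in the frame of pot between -0.005 and 0.065 m and z of wax_4 in the frame of pot between -0.005 and 0.065 m and z of wax_5 in the frame of pot between -0.005 and 0.065 m and height (world z) of scoop below 0.008 m and angle between scoop's own z axis and vertical below 0.1 rad and contact force between the fingers and scoop below 0.1 N), for 0.1 s.
At the end, for the whole second after the job is handed in: All six nuggets lie in the upright pot; the scoop is released, at rest and upright (0.1 rad) on the floor of the open drawer's right-hand bay, within 8 mm in height, 15 mm across and 60 mm along of its centre and within 0.3 rad of its length; drawer open over 0.12 m (horizontal distance between each of wax_0, wax_1, wax_2, wax_3, wax_4, wax_5 and pot below 0.054 m and z of wax_0 in the frame of pot between -0.005 and 0.065 m and z of wax_1 in the frame of pot between -0.005 and 0.065 m and z of wax_2 in the frame of pot between -0.005 and 0.065 m and z of wax_3 in the frame of pot between -0.005 and 0.065 m and z of wax_4 in the frame of pot between -0.005 and 0.065 m and z of wax_5 in the frame of pot between -0.005 and 0.065 m and z of scoop in the frame of bay between -0.008 and 0.008 m and y of scoop in the frame of bay between -0.015 and 0.015 m and x of scoop in the frame of bay between -0.06 and 0.06 m and angle between each of scoop, pot's own z axis and vertical below 0.1 rad and angle between the x axis of scoop and the x axis of bay, either way round below 0.3 rad and linear speed of scoop below 0.02 m/s and value of joint unit_drawer0 above 0.12 m); the robot touches nothing.
It fails at once if the pot is shifted by more than 40 mm or tipped by more than 0.3 rad (distance of pot from where it was at the start of the episode above 0.04 m or angle between pot's own z axis and vertical above 0.3 rad).
It fails at once if a bystander (spatula, marker, balm tin) is moved by more than 30 mm (distance of any of spatula, marker, tin_13, tin_22 from where it was at the start of the episode above 0.03 m).
It also fails if it takes over 64 s, if anything falls off the work surface, if the arm or the gripper's body presses on something with over 40 N, if the wrist force passes 120 N, or if a joint passes its speed limit or range.

ROBOT

A 6-joint arm with a two-finger parallel gripper is mounted at the origin on a cart in front of the work surface, level with it; the furniture and walls round the work are solid. World frame = base frame: x ahead of the robot, y to its left, z up, the work surface at z = 0. Lengths are in m, angles in degrees, forces in N, time in s.
With the tool pointing down it reaches from about 0.325 to 0.775 m from the base axis. Payload 5.5 kg.
Tool frame: the origin (TCP) lies midway between the tips of the shut fingers; the grasp point (between the pads) lies 19 mm behind it (ctrl.grasp_offset is the distance from the TCP to the grasp point, in m); z points along the fingers, y is the line along which they close (so a half turn about z gives the same grasp; the last joint's range is limited). The gripper opens to 85 mm and grips with 20 to 120 N. Pads are 22 mm wide; open, the fingers measure 114 mm over their backs; the gripper's body (76 mm by 85 mm) begins 54 mm behind the grasp point. The pads swing forward as they close: fully open they stand 13 mm farther back than shut.
Start: joints at [-71.545, 5.22, 70.514, -0, 104.267, -3.249], TCP at [0.222, -0.557, 0.231] pointing down, gripper open.
Joint ranges: [-164.24, 164.24], [-49.07, 125.15], [9.68, 141.18], [-86.29, 266.29], [3.28, 154.24], [-151.56, 151.56]. Speed limits (degrees/s): [147.25, 147.25, 172.46, 180, 180, 180].

INTERFACE

Orientations are given as [roll, pitch, yaw] about the fixed x, y, z axes, in that order (R = Rz(yaw) Ry(pitch) Rx(roll)).
In Python, from rig import ctrl gives the robot as it stands.
- The arm moves only by the shell command python3 -m handwheel 'ROWS' [FORCE]. ROWS is JSON, a list of rows, each a list of 7 numbers: the shift along the tool's x, y, z in mm, then the turn, a rotation vector about the tool's x, y, z in degrees, then the finger opening in mm, from 0 to 85.4. A call has 1 to 8 rows; each row is the pose to reach, as a shift and turn from the pose commanded when the call began, along the tool's axes at that moment; what a row does not reach only later rows make up. A row lasts 1/10 s, in which the tool goes at most 50 mm and 8.59 degrees, less where a joint would pass 70% of its speed; a pose out of reach is approached as far as the arm can. A call with a gripper value outside its range is refused whole. The fingers move at their own pace and stop on an object; FORCE is the grip in N (left out, the last holds). Time passes only in rows, so rows that repeat a pose let the fingers close. It gives the time, the measured TCP pose, the force, the opening and the grip force at its end, in the units of the state.
- ctrl.state(): the state, without advancing time (a new reading comes with each control period).
- ctrl.snapshot(name): name is "scene" or "side" or "wrist"; returns the picture (480x640x3 uint8, red, green, blue); there is no depth.
- ctrl.camera_model(name): a dict with "camera_matrix" (3x3 intrinsics, pixels), "distortion" ([k1, k2, p1, p2, k3] as OpenCV has them; the pictures are not rectified), "R" (3x3) and "t" (3): a world point X has camera coordinates R X + t; the wrist camera has in their place "T_tool_cam" (4x4, takes a point from camera to tool coordinates, whose origin is the TCP and whose axes are the flange's). Camera axes: x right, y down, z forward; pixel columns grow to the right and rows downward; lengths in m; the calibration is good to about 2 mm. A picture is of the moment at which its call begins: read the wrist's pose just before it. camera_model takes no time and is no camera call.
- ctrl.finish_job(): hands the job in; it is judged then, once.
Trained networks look in the newest picture that a camera, given by its name, has taken for a name from the list of things; names that differ only in an ending like _2 or _b are one class to them, and where a whole thing is asked for, a point or a joint stands for the part that bears it (a point fixed in the world has none). Each returns a list of dicts, best first, with "score" (0 to 1); they miss things now and then, are a little off and sometimes report something else, mostly with a low value. They report only what shows in the picture. A call takes as long as a camera call. They do not tell look-alikes from the thing itself.
- ctrl.outline_of(camera, query): "mask" (480x640 bool, what is visible of it) and "centre" ([column, row] in pixels, amid what is visible of it).
- ctrl.pinpoint(camera, query): "centre" ([column, row] in pixels: a listed point, or the origin of a listed thing).
The state is a dict: "time_s": time; "q": joint angles; "qvel": joint speeds; "tau": joint torques, N m; "ee_pos": TCP position; "orientation": TCP orientation; "ft_force": force on the tool from outside, world axes, zero at the start; "torque": the same for the moment, N m; "width": finger opening in m; "grip_force": force on a finger pad.
Only numpy, scipy, OpenCV 4.12 (cv2) and the standard library are available. Lean on these libraries where they do the work, as an engineer would, in place of code of your own. Each camera call takes 0.05 s, during which the arm holds its last target. There are 200 camera calls.

## Working session

There is one attempt and no reset: what is moved stays moved. The work goes in short steps, Python scripts to look and compute and a shell command to move; the robot and the scene stay as the last step left them, time stands still between calls to the robot, and variables do not carry over. Pictures are saved under pics/ and viewed, at most 10 in all, crops included, and the job is handed in when it is done.

```bash
ls; mkdir -p pics
cat > h.py <<'E'
import numpy as np, cv2
from rig import ctrl
from scipy.spatial.transform import Rotation as Ro
def cam(n):
    m=ctrl.camera_model(n); K=np.array(m["camera_matrix"],float); D=np.array(m["distortion"],float)
    if "R" in m: return K,D,np.array(m["R"],float),np.array(m["t"],float).ravel()
    s=ctrl.state(); T=np.eye(4); T[:3,:3]=Ro.from_euler('xyz',s["orientation"],degrees=True).as_matrix(); T[:3,3]=s["ee_pos"]
    C=np.linalg.inv(T@np.array(m["T_tool_cam"])); return K,D,C[:3,:3],C[:3,3]
def ray(c,px):
    K,D,R,t=c; u=cv2.undistortPoints(np.array([[px]],float),K,D)[0,0]
    return -R.T@t, R.T@np.array([u[0],u[1],1.])
def at_z(c,px,z):
    o,d=ray(c,px); return o+d*(z-o[2])/d[2]
def tri(rays):
    A=0;b=0
    for o,d in rays:
        d=d/np.linalg.norm(d);P=np.eye(3)-np.outer(d,d);A=A+P;b=b+P@o
    x=np.linalg.solve(A,b); return x,[round(1e3*np.linalg.norm(np.cross(x-o,d/np.linalg.norm(d))),1) for o,d in rays]
def proj(c,X):
    K,D,R,t=c; return cv2.projectPoints(np.array(X,float).reshape(-1,3),cv2.Rodrigues(R)[0],t,K,D)[0].reshape(-1,2)
def save(n,im): cv2.imwrite('pics/'+n+'.png',cv2.cvtColor(np.ascontiguousarray(im),cv2.COLOR_RGB2BGR))
E
python3 - <<'E'
from h import *
print(ctrl.state())
for n in("scene","side"):
    im=ctrl.snapshot(n); save(n+'0',im); c=cam(n); print(n,-c[2].T@c[3])
    for q in ("scoop","scoop_lip","scoop_tab","pot","pot_rim","bay","unit","spatula","marker","tin_13"):
        print(n,q,[(np.round(r["centre"]),round(r["score"],2)) for r in ctrl.pinpoint(n,q)][:3])
E
```

```text
pics
{'time_s': 0.0, 'q': array([-7.15452723e+01,  5.26454213e+00,  7.05839391e+01, -1.68981294e-03,
        1.04266479e+02, -3.24758700e+00]), 'qvel': array([-0.00836552, -0.07694252, -0.06453729, -0.1338156 , -0.06575831,
       -0.01367056]), 'tau': array([-5.73003490e-04, -4.58716393e+01, -4.18032432e+01, -2.80798695e-04,
        1.12537824e-02, -3.69641342e-06]), 'ee_pos': array([ 0.22177841, -0.55719498,  0.23011559]), 'orientation': array([-1.79885131e+02, -4.87669399e-03,  2.17018950e+01]), 'ft_force': array([-0.43402911,  0.1718402 ,  0.29991381]), 'torque': array([-0.02071843, -0.01477405, -0.04720686]), 'grip_force': 0.0, 'width': 0.08561969516296018}
scene [ 0.08014787 -0.84988945  1.16056197]
scene scoop [(array([294., 262.]), 0.57), (array([334., 303.]), 0.46)]
scene scoop_lip [(array([315., 237.]), 0.88)]
scene scoop_tab [(array([286., 244.]), 0.57)]
scene pot [(array([251., 268.]), 0.88), (array([332., 321.]), 0.66)]
scene pot_rim [(array([335., 303.]), 0.59), (array([246., 255.]), 0.56)]
scene bay [(array([232., 200.]), 0.62), (array([278., 179.]), 0.59)]
scene unit [(array([277., 177.]), 0.91)]
scene spatula []
scene marker [(array([425., 344.]), 0.89), (array([335., 318.]), 0.2)]
scene tin_13 [(array([371., 243.]), 0.95), (array([415., 297.]), 0.79)]
side [ 0.17953465 -1.0236929   0.68749875]
side scoop [(array([310., 273.]), 0.97)]
side scoop_lip [(array([335., 253.]), 0.87)]
side scoop_tab [(array([302., 249.]), 0.8)]
side pot [(array([334., 316.]), 0.76), (array([265., 276.]), 0.74)]
side pot_rim [(array([333., 294.]), 0.91), (array([263., 256.]), 0.71)]
side bay [(array([263., 223.]), 0.58)]
side unit [(array([315., 218.]), 0.66)]
side spatula [(array([335., 355.]), 0.75)]
side marker [(array([431., 352.]), 0.64)]
side tin_13 [(array([426., 312.]), 0.95), (array([390., 265.]), 0.64)]
```

Run:
```python
from h import *
a=cam("scene");b=cam("side")
for n,p,q in [("lip",(315,237),(335,253)),("tab",(286,244),(302,249)),("scoop",(294,262),(310,273)),("potA",(251,268),(265,276)),("rimA",(246,255),(263,256)),("potB",(332,321),(334,316)),("rimB",(335,303),(333,294)),("bay",(232,200),(263,223)),("unit",(277,177),(315,218)),("marker",(425,344),(431,352)),("tin1",(371,243),(390,265)),("tin2",(415,297),(426,312))]:
    x,r=tri([ray(a,p),ray(b,q)]); print(n,x.round(3),r)
print("spat",at_z(b,(335,355),0))
x=cv2.imread('pics/scene0.png')[110:400,150:500]; cv2.imwrite('pics/scene0c.png',cv2.resize(x,None,fx=2,fy=2)[:600,:700])
```

```text
lip [0.59  0.032 0.029] [np.float64(0.7), np.float64(0.7)]
tab [0.493 0.02  0.065] [np.float64(1.6), np.float64(1.6)]
scoop [ 0.511  0.01  -0.008] [np.float64(0.0), np.float64(0.0)]
potA [ 0.402  0.064 -0.028] [np.float64(4.5), np.float64(4.5)]
rimA [0.395 0.059 0.038] [np.float64(1.0), np.float64(1.0)]
potB [ 0.495 -0.217  0.016] [np.float64(1.5), np.float64(1.5)]
rimB [ 0.5   -0.208  0.073] [np.float64(4.7), np.float64(4.7)]
bay [0.448 0.277 0.027] [np.float64(5.2), np.float64(5.2)]
unit [ 0.634  0.345 -0.016] [np.float64(1.6), np.float64(1.6)]
marker [ 0.662 -0.375 -0.005] [np.float64(0.8), np.float64(0.8)]
tin1 [ 0.717 -0.054  0.017] [np.float64(1.2), np.float64(1.2)]
tin2 [ 0.72  -0.252  0.001] [np.float64(0.5), np.float64(0.5)]
spat [ 0.46040218 -0.32317166  0.        ]
```

View pics/scene0c.png

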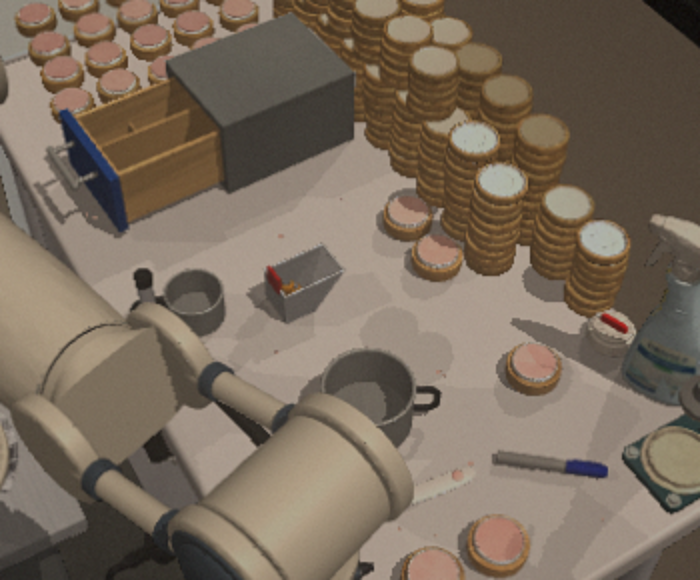

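View pics/side0.png

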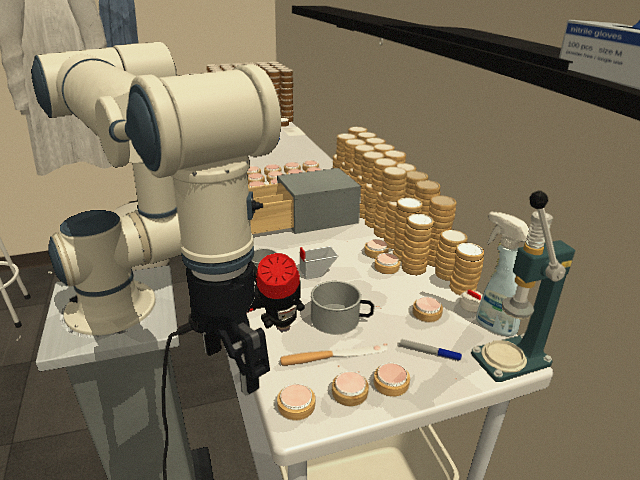

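The scoop is at scene (300,250). There are two pots: a small one at scene (246,258) and a larger one at (335,303) with its loop handle to +x. The larger one looks like the one meant, and I'll check its size. I'll move over the scoop to look with the wrist camera.

```bash
python3 -m handwheel '[[423,-413,-100,0,0,-75,85],[423,-413,-100,0,0,-75,85],[423,-413,-100,0,0,-75,85],[423,-413,-100,0,0,-75,85],[423,-413,-100,0,0,-75,85],[423,-413,-100,0,0,-75,85],[423,-413,-100,0,0,-75,85],[423,-413,-100,0,0,-75,85]]'; python3 -c "
from rig import ctrl
s=ctrl.state();print(s['q'].round(2),s['ee_pos'].round(4),s['orientation'].round(2))"
```

```text
time_s: 1.9
ee_pos: [0.3825, -0.1952, 0.2987]
orientation: [179.9, 0.0, 90.8]
ft_force: [1.5, -0.1, 0.4]
width: 0.0849
grip_force: 0.0
[-31.59 -19.42  86.24   0.   113.11 -32.38] [ 0.3825 -0.1952  0.2987] [1.7994e+02 3.0000e-02 9.0790e+01]
```

```bash
python3 - <<'E'
from h import *
m=ctrl.camera_model("wrist");print(np.array(m["T_tool_cam"]).round(3))
c=cam("wrist"); im=ctrl.snapshot("wrist"); save("w1",im)
for q in ("pot","pot_rim","scoop"):
    r=ctrl.pinpoint("wrist",q); print(q,[(np.round(x["centre"]),round(x["score"],2),at_z(c,x["centre"],.07 if q=="pot_rim" else 0).round(3)) for x in r])
for n in("scene","wrist"):
    if n=="scene": ctrl.snapshot(n)
    for x in ctrl.outline_of(n,"pot"):
        y,xx=np.where(x["mask"]); print(n,x["score"],np.round(x["centre"]),xx.min(),xx.max(),y.min(),y.max(), len(y))
E
python3 -m handwheel '[[175,78,-30,0,0,-6,85],[175,78,-30,0,0,-6,85],[175,78,-30,0,0,-6,85],[175,78,-30,0,0,-6,85],[175,78,-30,0,0,-6,85],[175,78,-30,0,0,-6,85]]'
python3 - <<'E'
from h import *
s=ctrl.state();print(s['q'].round(2),s['ee_pos'].round(4),s['orientation'].round(2))
c=cam("wrist"); im=ctrl.snapshot("wrist"); save("w2",im)
for q,z in (("scoop",0),("scoop_lip",.055),("scoop_tab",.077),("pot_rim",.07),("bay",.022)):
    r=ctrl.pinpoint("wrist",q); print(q,[(np.round(x["centre"]),round(x["score"],2),at_z(c,x["centre"],z).round(4)) for x in r])
E
```

```text
[[ 0.    -0.955 -0.296  0.077]
 [ 1.     0.     0.    -0.001]
 [-0.    -0.296  0.955 -0.142]
 [ 0.     0.     0.     1.   ]]
pot [(array([423., 204.]), 0.7, array([ 0.502, -0.202,  0.   ]))]
pot_rim [(array([441., 220.]), 0.94, array([ 0.503, -0.205,  0.07 ]))]
scoop [(array([447.,  12.]), 0.76, array([0.51 , 0.001, 0.   ]))]
scene 0.78 [246. 267.] 230 261 245 278 675
scene 0.73 [337. 309.] 310 369 284 338 2233
scene 0.65 [301. 252.] 282 321 233 270 875
wrist 0.95 [434. 216.] 376 502 158 271 10834
wrist 0.61 [623.  57.] 603 639 18 88 2104
time_s: 2.85
ee_pos: [0.459, -0.0222, 0.3274]
orientation: [-179.9, 0.0, 96.4]
ft_force: [0.5, 0.1, 0.3]
width: 0.0853
grip_force: 0.0
[-6.9900e+00 -1.3690e+01  7.8620e+01 -3.0000e-02  1.1515e+02 -1.3410e+01] [ 0.459  -0.0222  0.3274] [-1.7992e+02  1.0000e-02  9.6410e+01]
scoop [(array([363., 174.]), 0.58, array([0.5058, 0.0069, 0.    ]))]
scoop_lip [(array([432., 189.]), 0.64, array([0.5774, 0.0051, 0.055 ]))]
scoop_tab [(array([353., 184.]), 0.95, array([0.4875, 0.0036, 0.077 ])), (array([375., 170.]), 0.42, array([0.5085, 0.02  , 0.077 ])), (array([298., 392.]), 0.4, array([ 0.4557, -0.2587,  0.077 ]))]
pot_rim [(array([267., 125.]), 0.96, array([0.3942, 0.0515, 0.07  ])), (array([343., 354.]), 0.62, array([ 0.505 , -0.2032,  0.07  ])), (array([430., 190.]), 0.25, array([0.5709, 0.0049, 0.07  ])), (array([298., 394.]), 0.17, array([ 0.4554, -0.2686,  0.07  ]))]
bay []
```

View pics/w2.png

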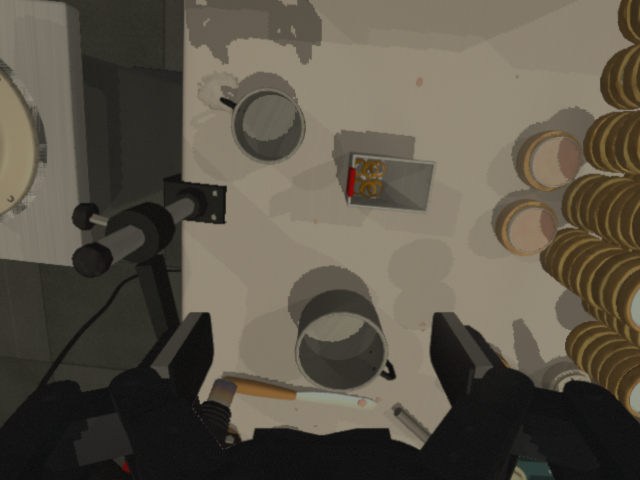

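The wrist view shows the scoop at (390,182) with its red tab to the left at (352,184) and its lip to the right. The pots are small at (268,125) and large at (340,347). A dark clamp-like thing stands at the table edge at (150,230). Next I'll measure both pots' diameters and look at the scene picture without the arm in the way.

Run:
```python
from h import *
c=cam("wrist")
for n,l,r in (("A",(232,125),(304,125)),("B",(296,347),(387,347))):
    for z in (.05,.07): print(n,z,np.linalg.norm(at_z(c,l,z)-at_z(c,r,z)).round(4))
im=ctrl.snapshot("scene"); save("s2",cv2.resize(im[110:400,150:500],None,fx=2.05,fy=2.05))
for q in ("scoop_lip","scoop_tab","pot_rim","bay"):
    print(q,[(np.round(x["centre"]),round(x["score"],2)) for x in ctrl.pinpoint("scene",q)])
# fit scoop pose from scene + wrist points by least squares later
print(at_z(c,(205,203),0.0),at_z(c,(100,230),0.1))
```

```text
A 0.05 0.0766
A 0.07 0.073
B 0.05 0.116
B 0.07 0.1104
scoop_lip [(array([315., 234.]), 0.66)]
scoop_tab [(array([289., 244.]), 0.92)]
pot_rim [(array([337., 306.]), 0.79), (array([248., 254.]), 0.76), (array([289., 247.]), 0.39)]
bay [(array([229., 199.]), 0.68)]
[ 0.31299816 -0.05138982  0.        ] [ 0.23480027 -0.0687081   0.1       ]
```

View pics/s2.png

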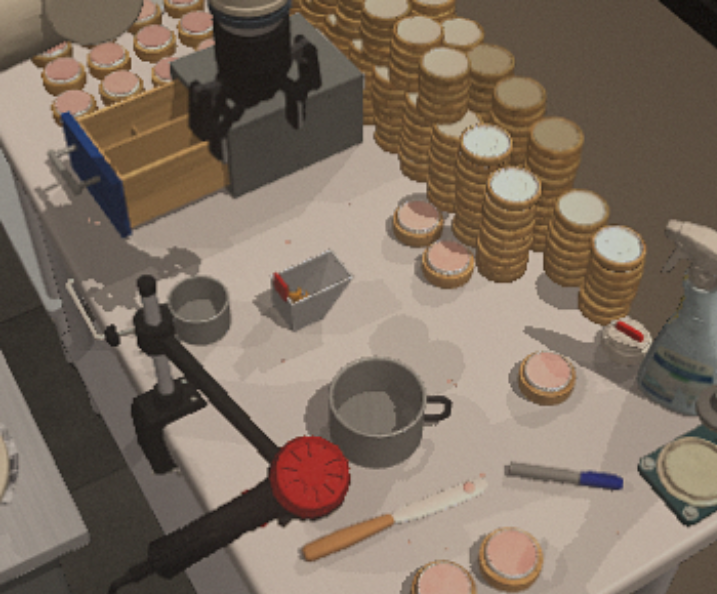

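Pot B, at scene (335,303) and s2 crop (380,400), measures 110 mm across the rim with its loop on +x. It is the one meant: pot A, at scene (246,258), is only about 75 mm. A boom-mounted heat gun with a red head, at s2 (310,476), stands over the near side of pot B, so I need to locate it.

Run:
```python
from h import *
from scipy.optimize import least_squares
a=cam("scene");b=cam("side");w=cam("wrist")
f=lambda x,y:(150+x/2.05,110+y/2.05)
print("red disc",tri([ray(a,f(310,476)),ray(b,(279,275))]))
im=ctrl.snapshot("side"); save("side2",cv2.resize(im[160:400,200:440],None,fx=2.4,fy=2.4))
L={q:[x["centre"] for x in ctrl.pinpoint("side",q)][:1] for q in("scoop_lip","scoop_tab","pot_rim","bay")}; print(L)
obs=[(w,(432,189),(68,0,55)),(w,(353,184),(-22,0,77)),(a,(315,234),(68,0,55)),(a,(289,244),(-22,0,77))]
for q,P in(("scoop_lip",(68,0,55)),("scoop_tab",(-22,0,77))):
    if L[q]: obs.append((b,L[q][0],P))
def X(p,P): c,s=np.cos(p[2]),np.sin(p[2]);P=np.array(P)/1e3; return [p[0]+c*P[0]-s*P[1],p[1]+s*P[0]+c*P[1],P[2]]
def res(p): return np.concatenate([proj(c,X(p,P))[0]-np.array(u) for c,u,P in obs])
r=least_squares(res,[.51,.005,0]);print(r.x[:2],np.degrees(r.x[2]),r.fun.round(1))
```

```text
red disc (array([ 0.33728527, -0.3544012 ,  0.24361324]), [np.float64(1.0), np.float64(1.0)])
{'scoop_lip': [[334.6, 252.9]], 'scoop_tab': [[303.2, 249.5]], 'pot_rim': [[329.8, 295.2]], 'bay': [[262.3, 222.3]]}
[0.51058192 0.00416795] 1.7456560469977787 [ 0.9 -0.7  0.4  0.3  1.5  4.1 -2.3  2.1 -0.1 -3.  -0.5 -1.3]
```

View pics/side2.png

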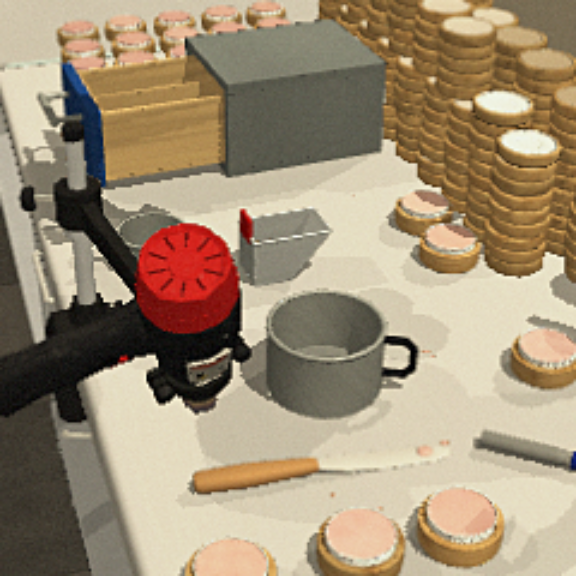

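```bash
python3 -m handwheel '[[22,32,197,0,0,4,40],[22,32,197,0,0,4,40],[22,32,197,0,0,4,40],[22,32,197,0,0,4,40],[22,32,197,0,0,4,40],[22,32,197,0,0,4,40]]'
cat >> h.py <<'E'
import json
def log():
    s=ctrl.state(); open('log.txt','a').write(json.dumps([list(s['q']),list(s['ee_pos']),list(s['orientation'])])+"\n"); return s
E
python3 - <<'E'
from h import *
s=log();print(s['q'].round(2),s['ee_pos'].round(4),s['orientation'].round(2))
c=cam("wrist"); im=ctrl.snapshot("wrist"); save("w3",im)
for q,z in (("scoop_lip",.055),("scoop_tab",.077)):
    r=ctrl.pinpoint("wrist",q); print(q,[(np.round(x["centre"]),round(x["score"],2),at_z(c,x["centre"],z).round(4)) for x in r])
a=cam("scene");b=cam("side")
f=lambda x,y:(150+x/2.05,110+y/2.05); g=lambda x,y:(200+x/2.4,160+y/2.4)
for n,p,q in(("posttop",(148,285),(72,128)),("joint",(152,335),(80,205)),("nozzle",(290,505),(203,400))): print(n,tri([ray(a,f(*p)),ray(b,g(*q))]))
# FK fit
from scipy.optimize import least_squares
D=[([-71.545,5.2645,70.584,0,104.266,-3.248],[.22178,-.55719,.23012]),([-31.59,-19.42,86.24,0,113.11,-32.38],[.3825,-.1952,.2987]),([-6.99,-13.69,78.62,-.03,115.15,-13.41],[.459,-.0222,.3274])]
D+=[(s['q'],s['ee_pos'])]
def res(p):
    a1,h,A,B,C=p;o=[]
    for q,e in D:
        q=np.radians(q);t=q[1]+q[2]
        o+=[a1+A*np.sin(q[1])+B*np.sin(t)+C*np.cos(t)-np.hypot(e[0],e[1]), h+A*np.cos(q[1])+B*np.cos(t)-C*np.sin(t)-e[2]]
    return o
r=least_squares(res,[0,.1,.35,.35,0],x_scale=.1);print(r.x,(np.array(r.fun)*1e3).round(2))
E
```

```text
time_s: 4.25
ee_pos: [0.4877, 0.004, 0.1314]
orientation: [-179.9, 0.0, 92.5]
ft_force: [-0.3, -0.1, 0.2]
width: 0.0401
grip_force: 0.0
[-3.520e+00 -1.202e+01  9.719e+01 -1.000e-02  9.493e+01 -6.010e+00] [0.4877 0.004  0.1314] [-179.9     0.     92.49]
scoop_lip [(array([463., 263.]), 0.8, array([0.5741, 0.0056, 0.055 ]))]
scoop_tab [(array([319., 270.]), 0.75, array([0.4853, 0.006 , 0.077 ]))]
posttop (array([ 0.302892  , -0.05393176,  0.22944816]), [np.float64(1.2), np.float64(1.2)])
joint (array([ 0.30094364, -0.05179123,  0.14494352]), [np.float64(2.5), np.float64(2.5)])
nozzle (array([ 0.35710952, -0.27860509,  0.0646441 ]), [np.float64(7.1), np.float64(7.1)])
[ 4.62239094e-04 -1.79949122e-01  3.70205465e-01  5.58123118e-01
  9.80631957e-02] [-0.12 -0.06 -0.39  0.04  0.4   0.01  0.1   0.02]
```

View pics/w3.png

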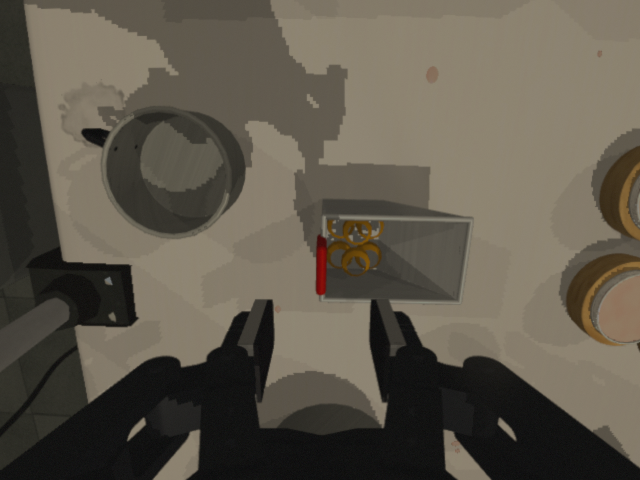

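The fingers at columns 254 and 388 straddle the red tab at column 322, centred, and six nuggets show in the scoop. I'll descend and grip.

```bash
python3 -m handwheel '[[1,-1,44,0,0,1.5,40],[1,-1,75,0,0,1.5,40],[1,-1,84,0,0,1.5,40],[1,-1,84,0,0,1.5,40],[1,-1,84,0,0,1.5,0],[1,-1,84,0,0,1.5,0],[1,-1,84,0,0,1.5,0],[1,-1,84,0,0,1.5,0]]' 60
python3 -c "
from h import *
s=log();print(s['q'].round(2),s['grip_force'],s['width'])"
```

```text
time_s: 5.2
ee_pos: [0.4881, 0.0048, 0.049]
orientation: [179.8, 0.0, 91.0]
ft_force: [-1.3, -0.7, 5.1]
width: 0.0054
grip_force: 61.0
[ -3.43 -10.01 103.88  -0.    85.96  -4.39] 60.969672203063965 0.0053663466091031075
```

```bash
python3 -m handwheel '[[0,0,-40,0,0,0,0],[0,0,-80,0,0,0,0],[0,0,-120,0,0,0,0],[0,0,-160,0,0,0,0],[0,0,-200,0,0,0,0],[0,0,-240,0,0,0,0],[0,0,-250,0,0,0,0],[0,0,-250,0,0,0,0]]' 90
python3 -c "
from h import *
s=log();print(s['q'].round(2),s['grip_force'],s['width'])"
python3 -m handwheel '[[0,0,0,8,0,0,0],[0,0,0,16,0,0,0],[0,0,0,20,0,0,0],[0,0,0,20,0,0,0]]' 90
python3 -c "
from h import *
s=log();print(s['q'].round(2),s['grip_force'],s['width'])"
python3 -m handwheel '[[0,0,0,-8,0,0,0],[0,0,0,-16,0,0,0],[0,0,0,-20,0,0,0],[0,0,0,-20,8,0,0],[0,0,0,-20,15,0,0],[0,0,0,-20,15,0,0]]' 90
python3 - <<'E'
from h import *
s=log();print(s['q'].round(2),s['grip_force'],s['width'])
D=[json.loads(l) for l in open('log.txt')]
from scipy.optimize import least_squares
def fk(q,p):
    a1,d1,A,B,C,d6=p[:6]; q=np.radians(q); Rz=lambda t:Ro.from_rotvec([0,0,t]).as_matrix(); Ry=lambda t:Ro.from_rotvec([0,t,0]).as_matrix()
    R=Rz(q[0]); x=np.array([0,0,d1])+R@[a1,0,0]; R=R@Ry(q[1]); x=x+R@[0,0,A]; R=R@Ry(q[2]); x=x+R@[C,0,B]
    R=R@Rz(S[0]*q[3])@Ry(q[4])@Rz(S[1]*q[5]); return x+R@[0,0,d6],R
D0=[([-71.545,5.2645,70.584,0,104.266,-3.248],[.22178,-.55719,.23012],[-179.885,0,21.70]),([-6.99,-13.69,78.62,-.03,115.15,-13.41],[.459,-.0222,.3274],[-179.92,0,96.41])]
for sg in((1,1),(1,-1),(-1,1),(-1,-1)):
    S=sg
    # tool offset rotation const from first
    def res(p):
        o=[]
        for q,e,_ in D0+D: o+=list((fk(q,p)[0]-e)*1e3)
        return o
    r=least_squares(res,[0,.3,.37,.5,.05,.3],x_scale=.1)
    Rc=[fk(q,r.x)[1].T@Ro.from_euler('xyz',o,degrees=True).as_matrix() for q,_,o in D0+D]
    dv=[np.degrees(Ro.from_matrix(Rc[0].T@x).magnitude()).round(1) for x in Rc]
    print(S,r.x.round(4),np.abs(r.fun).max().round(2),dv,Rc[0].round(2).tolist())
E
```

```text
time_s: 6.0
ee_pos: [0.4876, 0.0049, 0.2986]
orientation: [179.8, 0.0, 91.0]
ft_force: [0.5, 0.3, -2.6]
width: 0.0041
grip_force: 88.6
[ -3.43 -10.76  79.1    0.   111.46  -4.38] 88.5800564289093 0.004085453328088594
time_s: 6.4
ee_pos: [0.4877, 0.0049, 0.2914]
orientation: [-159.4, -0.0, 91.0]
ft_force: [-0.9, -0.1, -2.5]
width: 0.0046
grip_force: 88.8
[ -2.58   7.07  64.63  -1.55 128.84  -4.3 ] 88.77532839775085 0.004634765572044122
time_s: 7.0
ee_pos: [0.4862, 0.0031, 0.2952]
orientation: [-179.7, -14.8, 88.0]
ft_force: [0.6, -0.7, -2.9]
width: 0.0044
grip_force: 88.8
[-13.78 -10.35  80.25  15.65 112.69  -6.09] 88.80451083183289 0.004373162049549573
(1, 1) [0.0097 0.193  0.4085 0.5544 0.1044 0.4045] 34.87 [np.float64(0.0), np.float64(0.0), np.float64(0.0), np.float64(0.0), np.float64(0.0), np.float64(0.0), np.float64(0.0)] [[-0.0, -1.0, 0.0], [1.0, -0.0, -0.0], [0.0, 0.0, 1.0]]
(1, -1) [0.0097 0.193  0.4085 0.5544 0.1044 0.4045] 34.87 [np.float64(0.0), np.float64(20.3), np.float64(5.5), np.float64(2.3), np.float64(2.3), np.float64(2.1), np.float64(5.7)] [[0.11, -0.99, -0.0], [0.99, 0.11, -0.0], [0.0, 0.0, 1.0]]
(-1, 1) [-0.0635 -0.0755  0.1386  0.5853  0.0478 -0.0746] 99.86 [np.float64(0.0), np.float64(0.0), np.float64(0.0), np.float64(0.0), np.float64(0.0), np.float64(3.1), np.float64(31.3)] [[-0.0, -1.0, 0.0], [1.0, -0.0, -0.0], [0.0, 0.0, 1.0]]
(-1, -1) [-0.0635 -0.0755  0.1386  0.5853  0.0478 -0.0746] 99.86 [np.float64(0.0), np.float64(20.3), np.float64(5.5), np.float64(2.3), np.float64(2.3), np.float64(2.4), np.float64(33.9)] [[0.11, -0.99, -0.0], [0.99, 0.11, -0.0], [0.0, 0.0, 1.0]]
```

```bash
cat > kin.py <<'E'
from h import *
from scipy.optimize import least_squares
Rz=lambda t:Ro.from_rotvec([0,0,t]).as_matrix(); Ry=lambda t:Ro.from_rotvec([0,t,0]).as_matrix()
def fk(q,p,pts=False):
    d1,A,B,C,E,d6=p; q=np.radians(q); P=[]
    R=Rz(q[0]); x=np.array([0,0,d1]); R=R@Ry(q[1]); x=x+R@[0,0,A];P.append(x); R=R@Ry(q[2]); x=x+R@[C,0,0];P.append(x);x=x+R@[0,0,B];P.append(x)
    R=R@Rz(q[3])@Ry(q[4]);x=x+R@[E,0,0];P.append(x); R=R@Rz(q[5]);x=x+R@[0,0,d6]
    return (x,R@Ro.from_euler('z',90,degrees=True).as_matrix(),np.array(P)) if pts else (x,R@Ro.from_euler('z',90,degrees=True).as_matrix())
def fit():
    D=[json.loads(l) for l in open('log.txt')]+[([-71.545,5.2645,70.584,0,104.266,-3.248],[.22178,-.55719,.23012],0),([-6.99,-13.69,78.62,-.03,115.15,-13.41],[.459,-.0222,.3274],0)]
    r=least_squares(lambda p:np.concatenate([(fk(q,p)[0]-e)*1e3 for q,e,_ in D]),[.265,.444,.47,-.11,.08,.3],x_scale=.1)
    return r.x,np.abs(r.fun).max()
lo=np.array([-164,-49,9.7,-86,3.3,-151.5]);hi=np.array([164,125,141,266,154,151.5])
def ik(x,R,q0,p):
    f=lambda q:np.concatenate([(fk(q,p)[0]-x)*1e3,np.degrees(Ro.from_matrix(fk(q,p)[1].T@R).as_rotvec())*3,1e-4*(q-q0)])
    r=least_squares(f,np.clip(q0,lo+.1,hi-.1),bounds=(lo,hi),x_scale=10); return r.x,np.abs(r.fun).max()
E
python3 - <<'E'
from kin import *
p,e=fit();print(p.round(4),e)
q0=log()['q']
pot=np.array([.503,-.204])
for az in (40,50,60,75,90,105,-75,-90,-60):
    d=np.array([np.cos(np.radians(az)),np.sin(np.radians(az)),0]); y=np.array([-d[1],d[0],0]) # scoop axes: x=d,y,z up
    lip=np.array([pot[0],pot[1],.105])-.022*d
    q=q0.copy(); bad=[]
    for th in range(0,101,10):
        t=np.radians(th); zx=np.array([0,0,1])*np.cos(t)+d*np.sin(t); xx=np.cross(y,zx)
        # tool z=-zx, tool y=+xx (closing), tool x = y x z
        tz=-zx;ty=xx;R=np.c_[np.cross(ty,tz),ty,tz]
        x=lip-xx*.09-zx*.008
        q,er=ik(x,R,q,p)
        if th in(0,50,80,90,100) : bad.append((th,q.round().astype(int).tolist(),round(er,2)))
    P=fk(q,p,1)[2]
    print(az);[print('  ',b) for b in bad];print('   elbow/..',P.round(2).tolist())
E
```

```text
[ 0.1911  0.4099  0.5534  0.104  -0.0111  0.4035] 35.04410066812493
40
   (0, [-33, -9, 98, 0, 91, -73], np.float64(0.01))
   (50, [-5, 18, 77, -38, 119, -54], np.float64(0.0))
   (80, [2, 39, 66, -59, 135, -57], np.float64(0.0))
   (90, [3, 46, 63, -67, 139, -60], np.float64(0.0))
   (100, [4, 52, 61, -75, 143, -65], np.float64(0.0))
   elbow/.. [[0.32, 0.02, 0.44], [0.28, 0.02, 0.35], [0.79, 0.05, 0.13], [0.8, 0.04, 0.12]]
50
   (0, [-34, -6, 96, 0, 91, -84], np.float64(0.01))
   (50, [-3, 14, 82, -42, 114, -60], np.float64(0.0))
   (80, [6, 34, 74, -61, 128, -58], np.float64(0.0))
   (90, [7, 40, 71, -68, 133, -60], np.float64(0.0))
   (100, [7, 47, 69, -76, 137, -62], np.float64(0.0))
   elbow/.. [[0.3, 0.04, 0.47], [0.25, 0.03, 0.38], [0.74, 0.1, 0.13], [0.75, 0.09, 0.12]]
60
   (0, [-34, -4, 93, 0, 90, -94], np.float64(0.01))
   (50, [-1, 9, 87, -45, 108, -65], np.float64(0.0))
   (80, [9, 28, 82, -64, 122, -59], np.float64(0.0))
   (90, [10, 35, 80, -70, 126, -59], np.float64(0.0))
   (100, [11, 42, 78, -77, 130, -59], np.float64(0.0))
   elbow/.. [[0.27, 0.05, 0.5], [0.22, 0.
[... 1540 characters left out ...]
1, 80], np.float64(0.01))
   (50, [-41, 15, 80, 40, 116, 57], np.float64(0.0))
   (80, [-48, 36, 70, 60, 131, 58], np.float64(0.0))
   (90, [-49, 43, 68, 68, 135, 60], np.float64(0.0))
   (100, [-50, 49, 66, 76, 139, 63], np.float64(0.0))
   elbow/.. [[0.2, -0.24, 0.46], [0.17, -0.2, 0.36], [0.49, -0.59, 0.13], [0.5, -0.59, 0.12]]
-60
   (0, [-13, -15, 103, 0, 92, 47], np.float64(0.01))
   (50, [-33, 25, 67, 27, 131, 37], np.float64(0.0))
   (80, [-37, 50, 49, 51, 151, 51], np.float64(0.0))
   (90, [-39, 56, 46, 63, 154, 60], np.float64(4.34))
   (100, [-40, 60, 46, 75, 154, 70], np.float64(17.01))
   elbow/.. [[0.27, -0.23, 0.4], [0.25, -0.21, 0.3], [0.65, -0.56, 0.14], [0.66, -0.55, 0.14]]
```

Run:
```python
import kin
from kin import *
p,e=fit()
for l in open('log.txt'):
    q,x,o=json.loads(l); print(np.round(q,1),np.round(o,1),((fk(q,p)[0]-x)*1e3).round(1))
```

```text
[ -3.5 -12.   97.2  -0.   94.9  -6. ] [-179.9    0.    92.5] [ -3.6 -33.9  -0. ]
[ -3.4 -10.  103.9  -0.   86.   -4.4] [179.8   0.   91. ] [ -3.1 -33.9   1.5]
[ -3.4 -10.8  79.1   0.  111.5  -4.4] [179.8   0.   91. ] [  1.4 -34.1  -1.2]
[ -2.6   7.1  64.6  -1.6 128.8  -4.3] [-159.4   -0.    91. ] [-14.7 -35.4  -0.6]
[-13.8 -10.3  80.3  15.7 112.7  -6.1] [-179.7  -14.8   88. ] [ -4.4 -10.5   1.2]
[-13.8 -10.3  80.3  15.7 112.7  -6.1] [-179.7  -14.8   88. ] [ -4.4 -10.5   1.2]
```

```bash
python3 - <<'E'
s=open('kin.py').read()
s=s.replace("d1,A,B,C,E,d6=p;","d1,A,B,C,E,d6,Y1,Y2=p;").replace("x=x+R@[C,0,0]","x=x+R@[C,Y1,0]").replace("x=x+R@[E,0,0]","x=x+R@[E,Y2,0]").replace("-.11,.08,.3]","-.11,.08,.3,0,.03]")
open('kin.py','w').write(s)
E
cat > plan.py <<'E'
from kin import *
def pose(az,th,lip):
    d=np.array([np.cos(np.radians(az)),np.sin(np.radians(az)),0]); y=np.array([-d[1],d[0],0]); t=np.radians(th)
    zx=np.array([0,0,1])*np.cos(t)+d*np.sin(t); xx=np.cross(y,zx); R=np.c_[np.cross(xx,-zx),xx,-zx]
    return lip-xx*.09-zx*.008,R
E
python3 - <<'E'
from plan import *
p,e=fit();print(p.round(4),e)
q0=log()['q']
for az in (45,60,75,90,105,-75,-90):
    q=q0.copy();print(az); d=np.array([np.cos(np.radians(az)),np.sin(np.radians(az)),0])
    for th in range(0,101,10):
        x,R=pose(az,th,np.array([.503,-.204,.105])-.022*d); q,er=ik(x,R,q,p)
        if th in(0,50,80,100): print('  ',th,q.round().astype(int).tolist(),round(er,2))
    print('   elbow..',fk(q,p,1)[2].round(2).tolist())
E
```

```text
[ 0.1572  0.3726  0.5585  0.0969  0.      0.3407  0.034  -0.    ] 0.01205873100416574
45
   0 [-38, -8, 97, 0, 91, -83] 0.01
   50 [-10, 12, 81, -43, 113, -63] 0.0
   80 [-3, 30, 74, -66, 127, -64] 0.0
   100 [-1, 42, 70, -82, 135, -69] 0.0
   elbow.. [[0.25, -0.0, 0.44], [0.21, 0.03, 0.35], [0.73, 0.02, 0.14], [0.73, 0.02, 0.14]]
60
   0 [-38, -3, 93, 0, 91, -98] 0.01
   50 [-8, 7, 88, -47, 103, -72] 0.0
   80 [1, 22, 84, -70, 116, -66] 0.0
   100 [3, 34, 82, -84, 124, -65] 0.0
   elbow.. [[0.21, 0.01, 0.47], [0.16, 0.04, 0.38], [0.66, 0.07, 0.14], [0.66, 0.07, 0.14]]
75
   0 [-37, 1, 88, 0, 90, -112] 0.01
   50 [-7, 0, 95, -49, 93, -81] 0.0
   80 [4, 13, 96, -74, 105, -68] 0.0
   100 [7, 24, 94, -86, 114, -62] 6.74
   elbow.. [[0.15, 0.02, 0.5], [0.1, 0.05, 0.41], [0.59, 0.11, 0.15], [0.59, 0.11, 0.15]]
90
   0 [-35, 5, 84, 0, 91, -125] 0.01
   50 [-7, -7, 102, -50, 82, -91] 0.0
   80 [6, 2, 107, -79, 92, -70] 0.0
   100 [10, 13, 104, -86, 103, -62] 22.42
   elbow.. [[0.08, 0.01, 0.52], [0.03, 0.04, 0.43], [0.52, 0.13, 0.18], [0.52, 0.13, 0.18]]
105
   0 [-34, 9, 80, 0, 91, -139] 0.01
   50 [-9, -15, 108, -48, 70, -103] 0.0
   80 [6, -10, 119, -83, 78, -73] 0.0
   100 [11, -1, 114, -86, 91, -66] 40.02
   elbow.. [[-0.0, -0.0, 0.53], [-0.05, 0.02, 0.44], [0.45, 0.12, 0.21], [0.45, 0.12, 0.21]]
-75
   0 [-15, -12, 101, 0, 91, 60] 0.01
   50 [-37, 17, 76, 35, 125, 48] 0.0
   80 [-43, 37, 64, 58, 141, 58] 0.0
   100 [-44, 49, 60, 79, 149, 71] 0.0
   elbow.. [[0.2, -0.19, 0.4], [0.2, -0.15, 0.31], [0.59, -0.51, 0.14], [0.59, -0.51, 0.14]]
-90
   0 [-14, -8, 97, 0, 91, 76] 0.01
   50 [-40, 12, 82, 41, 117, 59] 0.0
   80 [-47, 30, 74, 63, 131, 61] 0.0
   100 [-49, 41, 71, 79, 139, 68] 0.0
   elbow.. [[0.16, -0.19, 0.44], [0.16, -0.14, 0.35], [0.5, -0.53, 0.14], [0.5, -0.53, 0.14]]
```

```bash
cat >> plan.py <<'E'
def rel(x,R,x0,R0): return np.r_[R0.T@(x-x0)*1e3, np.degrees(Ro.from_matrix(R0.T@R).as_rotvec())].round(1).tolist()
def cur():
    s=log(); return s['ee_pos'],Ro.from_euler('xyz',s['orientation'],degrees=True).as_matrix(),s['q']
E
cat > wp.py <<'E'
from plan import *
p,e=fit();x0,R0,q=cur()
az=65;d=np.array([np.cos(np.radians(az)),np.sin(np.radians(az)),0]);c=np.array([.503,-.204,0])-.022*d
W=[(40,.25),(45,.15),(50,.10),(58,.10),(66,.10),(74,.10),(82,.10),(90,.10)]
for th,z in W:
    x,R=pose(az,th,c+[0,0,z]); q,er=ik(x,R,q,p); print(th,rel(x,R,x0,R0),q.round().astype(int).tolist(),round(er,2),'wrist',fk(q,p,1)[2][2].round(2))
    if th in(40,50): x0,R0=x,R
E
python3 wp.py
```

```text
40 [-283.4, -14.0, -81.5, 43.5, -36.2, -59.6] [-13, -1, 77, -41, 108, -89] 0.01 wrist [ 0.55 -0.09  0.56]
45 [0.0, 63.9, 68.7, 5.0, 0.0, -0.0] [-10, 1, 87, -44, 102, -81] 0.0 wrist [ 0.57 -0.07  0.45]
50 [-0.0, 96.4, 99.2, 10.0, -0.0, 0.0] [-8, 5, 90, -48, 100, -75] 0.0 wrist [ 0.58 -0.05  0.38]
58 [0.0, -0.2, -12.6, 8.0, -0.0, -0.0] [-4, 8, 90, -54, 103, -72] 0.0 wrist [ 0.59 -0.01  0.35]
66 [0.0, 1.3, -25.1, 16.0, 0.0, -0.0] [-1, 12, 89, -61, 106, -69] 0.0 wrist [0.61 0.02 0.32]
74 [0.0, 4.5, -37.3, 24.0, 0.0, 0.0] [1, 16, 89, -67, 110, -67] 0.0 wrist [0.62 0.04 0.28]
82 [0.0, 9.4, -48.9, 32.0, -0.0, 0.0] [3, 21, 88, -72, 113, -66] 0.0 wrist [0.63 0.06 0.24]
90 [0.0, 15.9, -59.7, 40.0, 0.0, -0.0] [4, 25, 87, -78, 117, -65] 0.0 wrist [0.63 0.08 0.19]
```

```bash
python3 -m handwheel '[[-30,-1,-40,4,-4,-6,0],[-70,-3,-60,9,-8,-12,0],[-110,-5,-70,14,-12,-19,0],[-150,-7,-80,19,-16,-26,0],[-190,-9,-82,24,-20,-33,0],[-230,-11,-82,29,-24,-40,0],[-265,-13,-82,34,-28,-47,0],[-283,-14,-82,39,-32,-54,0]]' 90
python3 wp.py | head -1
```

```text
time_s: 7.8
ee_pos: [0.4647, -0.291, 0.3033]
orientation: [-147.3, 0.7, 144.2]
ft_force: [-0.1, 0.8, -3.0]
width: 0.0043
grip_force: 88.9
40 [1.9, -0.4, 2.1, 7.2, -5.8, -9.2] [-13, -1, 77, -41, 108, -89] 0.0 wrist [ 0.55 -0.09  0.56]
```

Run:
```python
from h import *
im=ctrl.snapshot("scene"); save("s4",cv2.resize(im[150:390,210:450],None,fx=2.5,fy=2.5))
```

```text
(no output)
```

View pics/s4.png

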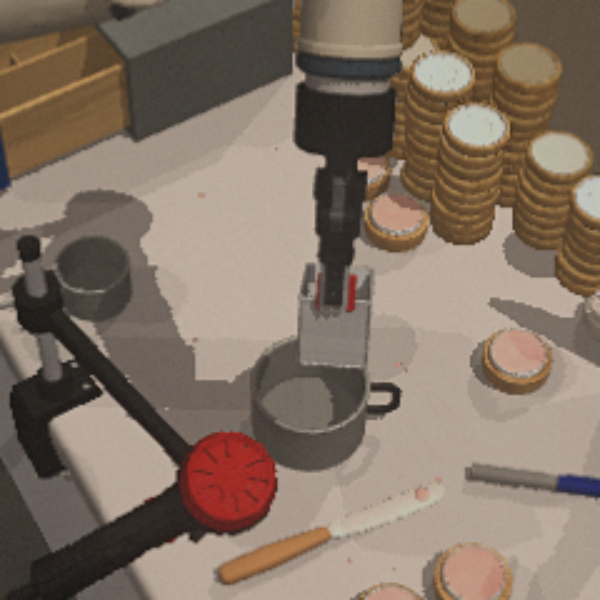

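The scoop is held, tilted and clear of the red gun at crop (228,480), hovering behind the pot at crop (310,400). I'll finish the turn and come down.

```bash
python3 -m handwheel '[[2,0,2,4,-3,-5,0],[2,0,2,7,-6,-9,0],[2,0,2,7,-6,-9,0]]' 90
python3 -m handwheel '[[0,35,35,2,0,0,0],[0,64,68,5,0,0,0],[0,80,84,8,0,0,0],[0,96,99,10,0,0,0],[0,96,99,10,0,0,0]]' 90
sed -i 's/W=.*/W=[(50,.10),(58,.10),(66,.10),(74,.10),(82,.10),(90,.10)]/' wp.py; python3 wp.py
python3 - <<'E'
from h import *
a=cam("scene");b=cam("side"); L=[]
for n,c in(("scene",a),("side",b)):
    im=ctrl.snapshot(n); r=ctrl.pinpoint(n,"scoop_lip"); print([(x["centre"],x["score"]) for x in r][:2]); L.append(ray(c,r[0]["centre"])) if r else 0
    r=ctrl.pinpoint(n,"pot_rim"); print("rim",[(np.round(at_z(c,x["centre"],.07),3),x["score"]) for x in r][:3])
if len(L)==2: print(tri(L))
E
```

```text
time_s: 8.15
ee_pos: [0.4625, -0.2867, 0.302]
orientation: [-140.6, 0.4, 154.8]
ft_force: [-0.1, -0.4, -1.9]
width: 0.0042
grip_force: 89.0
time_s: 8.65
ee_pos: [0.4671, -0.2775, 0.1606]
orientation: [-130.6, -0.0, 154.6]
ft_force: [0.1, -0.6, -2.8]
width: 0.0044
grip_force: 89.1
50 [-1.5, -5.1, 1.1, 0.6, -0.4, -0.3] [-8, 5, 90, -48, 100, -75] 0.0 wrist [ 0.58 -0.05  0.38]
58 [0.0, -0.2, -12.6, 8.0, -0.0, -0.0] [-4, 8, 90, -54, 103, -72] 0.0 wrist [ 0.59 -0.01  0.35]
66 [0.0, 1.3, -25.1, 16.0, 0.0, -0.0] [-1, 12, 89, -61, 106, -69] 0.0 wrist [0.61 0.02 0.32]
74 [0.0, 4.5, -37.3, 24.0, 0.0, 0.0] [1, 16, 89, -67, 110, -67] 0.0 wrist [0.62 0.04 0.28]
82 [0.0, 9.4, -48.9, 32.0, -0.0, 0.0] [3, 21, 88, -72, 113, -66] 0.0 wrist [0.63 0.06 0.24]
90 [0.0, 15.9, -59.7, 40.0, 0.0, -0.0] [4, 25, 87, -78, 117, -65] 0.0 wrist [0.63 0.08 0.19]
[([333.4, 300.1], 0.75), ([424.8, 346.0], 0.26)]
rim [(array([0.382, 0.033, 0.07 ]), 0.74)]
[([336.7, 285.8], 0.73)]
rim [(array([ 0.497, -0.218,  0.07 ]), 0.78), (array([0.385, 0.017, 0.07 ]), 0.57)]
(array([ 0.49955251, -0.21308893,  0.09629912]), [np.float64(2.2), np.float64(2.2)])
```

```bash
python3 -m handwheel '[[0,-3,-6,4,0,0,0],[0,-4,-12,8,0,0,0],[0,-4,-18,12,0,0,0],[0,-3,-25,16,0,0,0],[0,-2,-31,20,0,0,0],[0,0,-37,24,0,0,0],[0,2,-43,28,0,0,0],[0,5,-49,32,0,0,0]]' 90
python3 -m handwheel '[[0,3,-6,4,0,0,0],[0,7,-11,8,0,0,0],[0,7,-11,8,0,0,0],[0,7,-11,8,0,0,0],[0,7,-11,8,0,0,0],[0,7,-11,8,0,0,0],[0,7,-11,8,0,0,0]]' 90
python3 - <<'E'
from h import *
im=ctrl.snapshot("scene"); im2=ctrl.snapshot("side"); log()
save("p5",np.hstack([cv2.resize(im[230:350,270:390],None,fx=3.3,fy=3.3),cv2.resize(im2[200:320,270:390],None,fx=3.3,fy=3.3)]))
for n in("scene","side"): print([(np.round(x["centre"]),round(x["score"],2)) for x in ctrl.pinpoint(n,"wax_0")])
E
```

```text
time_s: 9.75
ee_pos: [0.486, -0.2423, 0.1952]
orientation: [-98.5, 0.6, 154.6]
ft_force: [0.7, -0.0, -2.0]
width: 0.0047
grip_force: 89.2
time_s: 10.45
ee_pos: [0.4905, -0.2319, 0.1892]
orientation: [-90.7, 0.5, 154.6]
ft_force: [0.7, -0.9, -1.3]
width: 0.0046
grip_force: 89.4
[(array([324., 310.]), 0.59), (array([334., 316.]), 0.49)]
[(array([339., 304.]), 0.58), (array([331., 304.]), 0.56)]
```

View pics/p5.png

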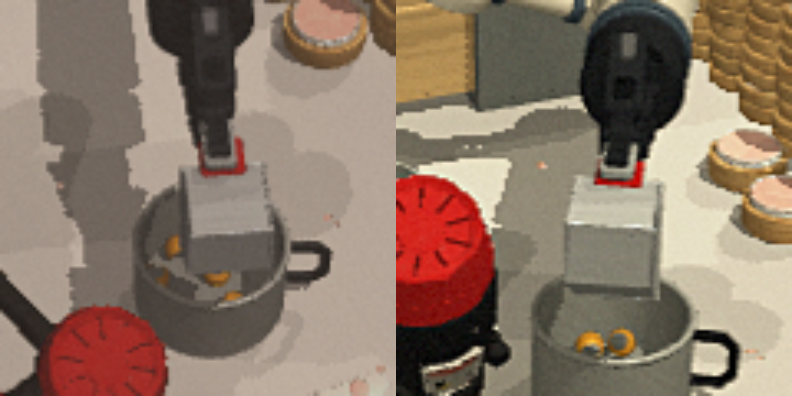

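The pot in both halves shows nuggets inside, at least four at left (175,245), (215,278), (235,297) and right (590,345), (622,343). I'll tip a little more to be sure, then lift while turning back.

```bash
python3 -m handwheel '[[0,4,-5,5,0,0,0],[0,4,-5,5,0,0,0],[0,4,-5,0,0,0,0],[0,4,-5,5,0,0,0],[0,4,-5,5,0,0,0],[0,4,-5,5,0,0,0]]' 90
cat > wb.py <<'E'
from plan import *
p,e=fit();x0,R0,q=cur(); print(ctrl.state()['ft_force'].round(2))
az=65;d=np.array([np.cos(np.radians(az)),np.sin(np.radians(az)),0]);c=np.array([.503,-.204,0])-.022*d
for th,z in[(80,.14),(60,.18),(45,.24)]:
    x,R=pose(az,th,c+[0,0,z]); q,er=ik(x,R,q,p); print(th,rel(x,R,x0,R0),q.round().astype(int).tolist(),round(er,2))
# level, over empty table: tab at (0.50,0.02,.25), scoop yaw 0
for tgt,zz in(((.50,.01),.30),((.5,.01),.06)):
    x,R=pose(0,0,np.array([tgt[0]+.09,tgt[1],zz+.008])); x0b,R0b=x,R; q,er=ik(x,R,q,p); print(x,q.round().astype(int).tolist(),er)
E
python3 wb.py
```

```text
time_s: 11.25
ee_pos: [0.4925, -0.2272, 0.1835]
orientation: [-85.7, 0.3, 154.6]
ft_force: [0.2, -1.0, -1.7]
width: 0.0044
grip_force: 89.3
[ 0.24 -1.04 -1.72]
80 [-0.1, -42.1, 23.3, -14.3, -0.4, -0.3] [2, 17, 87, -72, 113, -70] 0.0
60 [-0.4, -66.5, 53.6, -34.3, -0.3, -0.4] [-4, 6, 85, -58, 108, -78] 0.0
45 [-0.7, -109.1, 74.3, -49.3, -0.3, -0.4] [-10, 0, 79, -46, 108, -87] 0.0
[0.5  0.01 0.3 ] [-3, -9, 77, 0, 112, -3] 0.008458694068968835
[0.5  0.01 0.06] [-3, -8, 101, 0, 87, -3] 0.002447847408955006
```

```bash
python3 -m handwheel '[[0,-25,12,-7,0,0,0],[0,-42,23,-14,0,0,0],[0,-50,34,-21,0,0,0],[0,-58,45,-28,0,0,0],[0,-70,56,-35,0,0,0],[0,-88,66,-42,0,0,0],[0,-109,74,-49,0,0,0],[0,-109,74,-49,0,0,0]]' 90
python3 - <<'E'
from plan import *
x0,R0,q=cur()
x,R=pose(0,0,np.array([.59,.01,.308])); print(rel(x,R,x0,R0))
for n in("scene","side"): ctrl.snapshot(n); print(n,[(np.round(x["centre"]),round(x["score"],2)) for x in ctrl.pinpoint(n,"wax_0")])
E
```

```text
time_s: 12.05
ee_pos: [0.4636, -0.2878, 0.3078]
orientation: [-134.9, 1.3, 154.4]
ft_force: [0.2, -0.8, -0.1]
width: 0.0046
grip_force: 89.3
[95.8, 204.7, -197.4, -39.4, 26.3, 60.4]
scene [(array([325., 308.]), 0.61), (array([336., 316.]), 0.57), (array([332., 302.]), 0.35)]
side [(array([330., 308.]), 0.58), (array([337., 304.]), 0.38)]
```

```bash
python3 -m handwheel '[[11,22,-22,-4,3,7,0],[22,45,-44,-9,6,13,0],[33,68,-66,-13,9,20,0],[44,91,-88,-17,12,27,0],[55,115,-110,-22,15,34,0],[66,140,-135,-26,17,40,0],[78,165,-160,-30,20,47,0],[88,190,-182,-35,23,54,0]]' 90
cat > lv.py <<'E'
from plan import *
x0,R0,q=cur()
x,R=pose(0,0,np.array([.59,.01,.308])); print(rel(x,R,x0,R0))
E
python3 lv.py
```

```text
time_s: 13.05
ee_pos: [0.4974, -0.0082, 0.2877]
orientation: [-174.2, 2.9, 97.2]
ft_force: [-0.0, -1.0, -1.7]
width: 0.0043
grip_force: 89.0
[17.0, 3.5, -13.6, -5.6, 3.3, 7.0]
```

```bash
python3 -m handwheel '[[17,3,-14,-6,3,7,0],[17,3,-14,-6,3,7,0],[17,3,-14,-6,3,7,0]]' 90
python3 lv.py
python3 - <<'E'
from h import *
a=cam("scene");b=cam("side");w=cam("wrist");L={"scoop_lip":[],"scoop_tab":[]}
I={n:ctrl.snapshot(n) for n in("scene","side","wrist")}
for n,c in(("scene",a),("side",b),("wrist",w)):
    for q in L:
        r=ctrl.pinpoint(n,q)
        if r: L[q].append(ray(c,r[0]["centre"])); print(n,q,np.round(r[0]["centre"]),round(r[0]["score"],2))
for q in L: print(q,tri(L[q]))
k=lambda i,x,y,s,f:cv2.resize(i[y:y+s,x:x+s],(f,f),interpolation=cv2.INTER_CUBIC)
save("m9",np.hstack([k(I["wrist"],240,160,240,400),np.vstack([k(I["scene"],300,270,80,200),k(I["side"],290,260,80,200)]),np.vstack([k(I["scene"],260,150,110,200),k(I["side"],260,160,110,200)])]))
E
```

```text
time_s: 13.35
ee_pos: [0.4987, 0.0074, 0.3018]
orientation: [179.6, 0.5, 90.4]
ft_force: [0.8, 0.7, -1.3]
width: 0.0043
grip_force: 89.0
[2.6, 1.3, 1.8, 0.4, 0.5, 0.4]
scene scoop_lip [322. 160.] 0.97
scene scoop_tab [287. 169.] 0.84
side scoop_lip [339. 160.] 0.9
side scoop_tab [305. 156.] 0.79
wrist scoop_lip [539. 324.] 0.85
wrist scoop_tab [320. 359.] 0.97
scoop_lip (array([0.5888777 , 0.01014639, 0.30838533]), [np.float64(8.0), np.float64(6.0), np.float64(2.4)])
scoop_tab (array([0.49836532, 0.00663552, 0.32800068]), [np.float64(4.5), np.float64(3.3), np.float64(1.5)])
```

View pics/m9.png

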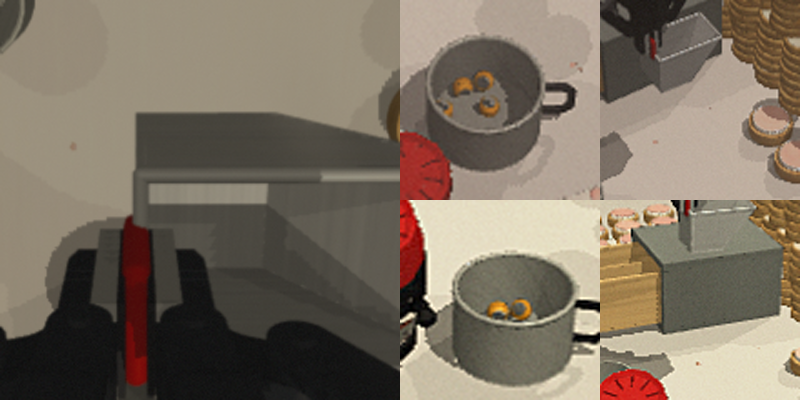

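The pot shows four nuggets in view (crop (463,87), (485,80), (445,110), (488,107)), and the near wall may hide the rest. The scoop hangs level and looks empty. I'll set it down.

```bash
python3 -m handwheel '[[3,1,50,0,0,0,0],[3,1,100,0,0,0,0],[3,1,150,0,0,0,0],[3,1,200,0,0,0,0],[3,1,230,0,0,0,0],[3,1,244,0,0,0,0],[3,1,248,0,0,0,0],[3,1,248,0,0,0,0]]' 90
python3 lv.py
```

```text
time_s: 14.6
ee_pos: [0.5038, 0.009, 0.0564]
orientation: [179.3, 0.4, 90.3]
ft_force: [-0.2, -0.0, -0.6]
width: 0.0042
grip_force: 89.1
[-0.5, -0.8, -243.6, 0.7, 0.4, 0.3]
```

```bash
python3 -m handwheel '[[0,0,3,0.7,0.4,0.3,0],[0,0,5,0.7,0.4,0.3,0],[0,0,5,0.7,0.4,0.3,0]]' 90
python3 -m handwheel '[[0,0,1,0,0,0,0],[0,0,2,0,0,0,0],[0,0,2,0,0,0,0]]' 90; python3 lv.py
```

```text
time_s: 14.9
ee_pos: [0.5037, 0.009, 0.051]
orientation: [-180.0, -0.1, 89.9]
ft_force: [0.2, 0.3, -2.5]
width: 0.0046
grip_force: 89.1
time_s: 15.2
ee_pos: [0.5033, 0.0091, 0.0492]
orientation: [-180.0, -0.1, 90.0]
ft_force: [-3.3, 0.3, 4.9]
width: 0.0044
grip_force: 90.0
[1.1, -3.4, -250.8, -0.0, -0.1, -0.0]
```

Contact is at z = 0.049, as expected. Next I'll release slowly and retreat upward.

```bash
python3 -m handwheel '[[0,0,0,0,0,0,10],[0,0,0,0,0,0,20],[0,0,0,0,0,0,30],[0,0,0,0,0,0,40],[0,0,0,0,0,0,40],[0,0,-35,0,0,0,40],[0,0,-80,0,0,0,40],[0,0,-82,0,0,0,40]]' 60
python3 - <<'E'
from h import *
a=cam("scene");b=cam("side");w=cam("wrist");s=log();print(s['ee_pos'],s['orientation'])
I={n:ctrl.snapshot(n) for n in("scene","side","wrist")}
save("w10",I["wrist"])
for n,c in(("scene",a),("side",b),("wrist",w)):
    for q,z in (("scoop_lip",.055),("scoop_tab",.077)):
        r=ctrl.pinpoint(n,q)
        if r: print(n,q,at_z(c,r[0]["centre"],z).round(4),np.round(r[0]["centre"]),round(r[0]["score"],2))
    r=ctrl.pinpoint(n,"wax_0"); print(n,"wax",[(np.round(x["centre"]),round(x["score"],2)) for x in r])
    for x in ctrl.outline_of(n,"wax_0"): print('   m',np.round(x["centre"]),x["mask"].sum(),round(x["score"],2))
E
```

```text
time_s: 16.0
ee_pos: [0.5061, 0.0089, 0.1372]
orientation: [179.5, -0.0, 90.0]
ft_force: [0.6, 1.2, 1.2]
width: 0.0398
grip_force: 0.0
[0.50607535 0.00885392 0.13716773] [ 1.79461871e+02 -2.22700775e-02  8.99510670e+01]
scene scoop_lip [0.5998 0.0215 0.055 ] [320. 232.] 0.9
scene scoop_tab [0.5108 0.0104 0.077 ] [293. 241.] 0.79
scene wax [(array([324., 309.]), 0.61), (array([291., 244.]), 0.58), (array([339., 314.]), 0.38), (array([333., 300.]), 0.35)]
side scoop_tab [ 0.5054 -0.003   0.077 ] [310. 248.] 0.94
side wax [(array([335., 304.]), 0.61), (array([327., 303.]), 0.51)]
   m [433. 349.] 495 0.73
wrist scoop_lip [0.5947 0.007  0.055 ] [462. 259.] 0.62
wrist scoop_tab [0.5051 0.0075 0.077 ] [320. 272.] 0.58
wrist wax []
```

```bash
python3 -m handwheel '[[0,0,-50,0,0,0,40],[30,-7,-100,0,0,0,40],[70,-15,-145,0,0,0,40],[115,-25,-180,0,0,0,40],[165,-35,-193,0,0,0,40],[214,-47,-193,0,0,0,40],[263,-58,-193,0,0,0,40],[300,-66,-193,0,0,0,40]]'
python3 - <<'E'
from h import *
w=cv2.imread('pics/w10.png')[180:320,300:490]; h=cv2.cvtColor(w,cv2.COLOR_BGR2HSV); m=((h[...,0]>8)&(h[...,0]<28)&(h[...,1]>150)&(h[...,2]>60)); print("amber px in scoop",m.sum())
s=log();print(s['ee_pos'],s['orientation'].round(2))
c=cam("wrist"); im=ctrl.snapshot("wrist"); save("b1",im)
for q in("bay","unit"):
    print(q,[(np.round(x["centre"]),round(x["score"],2),at_z(c,x["centre"],.022).round(4)) for x in ctrl.pinpoint("wrist",q)])
cv2.imwrite("pics/fin.png",np.hstack([cv2.resize(w,(380,280)),cv2.resize(cv2.imread('pics/b1.png'),(420,315))[:280]]))
E
```

```text
time_s: 17.55
ee_pos: [0.4402, 0.2965, 0.3242]
orientation: [180.0, -0.1, 89.9]
ft_force: [0.7, 0.5, -0.1]
width: 0.0396
grip_force: 0.0
amber px in scoop 0
[0.44021228 0.29651754 0.32419936] [ 1.7999e+02 -1.0000e-01  8.9940e+01]
bay [(array([325., 211.]), 0.57, array([0.4433, 0.2792, 0.022 ]))]
unit [(array([474., 172.]), 0.91, array([0.6179, 0.3256, 0.022 ]))]
```

View pics/b1.png

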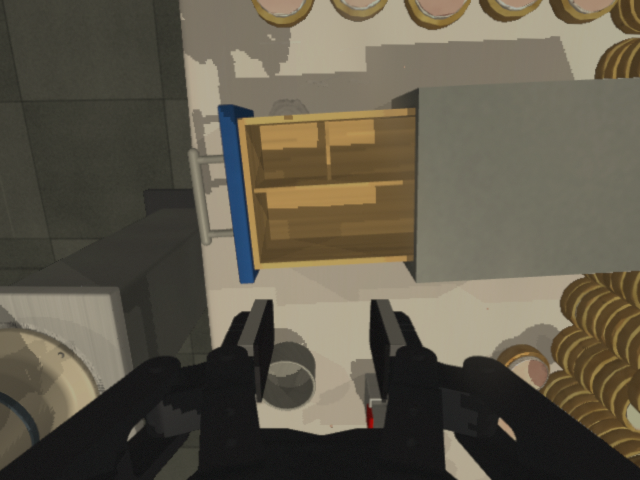

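The view shows the drawer: front at columns 240-258, parting at row ~186, right outer wall at rows ~258-268, and the bay between them at rows 190-260. The cabinet front is at column 415, and no amber shows in the scoop. Next I'll get the strips' exact rows.

Run:
```python
from h import *
im=cv2.imread('pics/b1.png'); g=cv2.cvtColor(im,cv2.COLOR_BGR2HSV)[...,2].astype(int)
for x in (285,330,375): 
    m=g[:,x-2:x+3].mean(1).round().astype(int)
    print(x,'part',list(zip(range(178,198),m[178:198])));print('  wall',list(zip(range(250,274),m[250:274])))
```

```text
285 part [(178, np.int64(90)), (179, np.int64(84)), (180, np.int64(84)), (181, np.int64(84)), (182, np.int64(84)), (183, np.int64(84)), (184, np.int64(86)), (185, np.int64(91)), (186, np.int64(114)), (187, np.int64(155)), (188, np.int64(173)), (189, np.int64(176)), (190, np.int64(176)), (191, np.int64(173)), (192, np.int64(171)), (193, np.int64(172)), (194, np.int64(172)), (195, np.int64(173)), (196, np.int64(174)), (197, np.int64(175))]
  wall [(250, np.int64(85)), (251, np.int64(86)), (252, np.int64(86)), (253, np.int64(87)), (254, np.int64(86)), (255, np.int64(89)), (256, np.int64(91)), (257, np.int64(89)), (258, np.int64(90)), (259, np.int64(91)), (260, np.int64(96)), (261, np.int64(112)), (262, np.int64(161)), (263, np.int64(180)), (264, np.int64(181)), (265, np.int64(181)), (266, np.int64(181)), (267, np.int64(177)), (268, np.int64(173)), (269, np.int64(170)), (270, np.int64(170)), (271, np.int64(170)), (272, np.int64(170)), (273, np.int64(170))]
330 part [(178, np.int64(107)), (179, np.int64(105)), (180, np.int64(101)), (181, np.int64(100)), (182, np.int64(100)), (183, np.int6
[... 1120 characters left out ...]
 np.int64(146)), (191, np.int64(146)), (192, np.int64(145)), (193, np.int64(145)), (194, np.int64(144)), (195, np.int64(144)), (196, np.int64(144)), (197, np.int64(146))]
  wall [(250, np.int64(85)), (251, np.int64(88)), (252, np.int64(90)), (253, np.int64(90)), (254, np.int64(86)), (255, np.int64(89)), (256, np.int64(103)), (257, np.int64(152)), (258, np.int64(177)), (259, np.int64(181)), (260, np.int64(182)), (261, np.int64(181)), (262, np.int64(178)), (263, np.int64(166)), (264, np.int64(162)), (265, np.int64(162)), (266, np.int64(161)), (267, np.int64(161)), (268, np.int64(161)), (269, np.int64(161)), (270, np.int64(161)), (271, np.int64(161)), (272, np.int64(161)), (273, np.int64(161))]
```

Run:
```python
from h import *
c=cam("wrist")
W=[at_z(c,u,.108) for u in((285,261.6),(330,259.3),(375,256.7))]
P=[at_z(c,u,.097) for u in((285,190.8),(330,188.3),(375,185.3))]
W=np.array(W);P=np.array(P);print(W.round(4),P.round(4))
for A in(W,P): print("yaw",np.degrees(np.arctan2(*(A[-1]-A[0])[1::-1])).round(2))
yaw=np.arctan2((W[-1]-W[0]+P[-1]-P[0])[1],(W[-1]-W[0]+P[-1]-P[0])[0]); u=np.array([np.cos(yaw),np.sin(yaw)]);n=np.array([-u[1],u[0]])
print("yaw",np.degrees(yaw),"lat W",(W[:,:2]@n).round(4),"P",(P[:,:2]@n).round(4),"centre lat",((W[:,:2]@n).mean()+(P[:,:2]@n).mean())/2, "width",(P[:,:2]@n).mean()-(W[:,:2]@n).mean())
for nm,px,z in(("front inner top",(249,190),.122),("front inner top 258,262",(257,262),.122),("cab edge",(415,200),.130),("cab edge2",(415,258),.130)):
    X=at_z(c,px,z);print(nm,X.round(4),"along",X[:2]@u)
for q in [(.4433,.2792)]: print("bay det along/lat",np.array(q)@u,np.array(q)@n)
S=ctrl.snapshot("scene");S2=ctrl.snapshot("side")
for k in("scene","side"):
    r=ctrl.pinpoint(k,"bay"); cc=cam(k)
    for x in r[:2]: X=at_z(cc,x["centre"],.022); print(k,X.round(4),X[:2]@u,X[:2]@n,x["score"])
```

```text
[[0.4021 0.2467 0.108 ]
 [0.4472 0.2494 0.108 ]
 [0.4921 0.2524 0.108 ]] [[0.4027 0.3161 0.097 ]
 [0.4466 0.3187 0.097 ]
 [0.4903 0.3219 0.097 ]]
yaw 3.59
yaw 3.79
yaw 3.6889047351113917 lat W [0.2203 0.2201 0.2202] P [0.2895 0.2893 0.2897] centre lat 0.2548576091491557 width 0.06932440179587138
front inner top [0.3724 0.3206 0.122 ] along 0.3922394884528342
front inner top 258,262 [0.3765 0.2511 0.122 ] along 0.3918935770904637
cab edge [0.5222 0.3137 0.13  ] along 0.5412827325453858
cab edge2 [0.5264 0.2587 0.13  ] along 0.5419878198201523
bay det along/lat 0.46034499108166216 0.25010001836470236
scene [0.4452 0.2888 0.022 ] 0.4628726868382157 0.25955663936709944 0.6
side [0.4453 0.2776 0.022 ] 0.4622145811776281 0.2483349559474878 0.86
side [ 0.5034 -0.1887  0.022 ] 0.4902599520584753 -0.2207192567153275 0.3
```

Run:
```python
from plan import *
x0,R0,q=cur();print(x0)
for z in(.30,.15,.049):
    x,R=pose(0,0,np.array([.505+.09,.0085,z+.008])); print(rel(x,R,x0,R0))
```

```text
[0.44130188 0.29348923 0.3233318 ]
[-284.8, 64.5, 23.1, -0.1, -0.0, -0.2]
[-284.9, 64.7, 173.1, -0.1, -0.0, -0.2]
[-285.0, 64.8, 274.1, -0.1, -0.0, -0.2]
```

Run:
```python
from h import *
s=ctrl.state();print(s['ee_pos'],np.abs(s['qvel']).max());c=cam("wrist");im=ctrl.snapshot("wrist");save("b2",im);print(ctrl.state()['ee_pos'])
g=cv2.cvtColor(im,cv2.COLOR_RGB2HSV)[...,2].astype(float)
W=[];P=[]
for x in range(280,391,10):
    m=g[:,x-2:x+3].mean(1); d=np.diff(m)
    w=235+np.argmax(d[235:285]); k=(d[w-1:w+2]*np.arange(w-1,w+2)).sum()/d[w-1:w+2].sum()+.5
    W.append(at_z(c,(x,k),.108))
    t=172+np.argmax(d[172:205]); kp=(d[t-1:t+2]*np.arange(t-1,t+2)).sum()/d[t-1:t+2].sum()+.5
    P.append(at_z(c,(x,kp),.097))
W=np.array(W);P=np.array(P)
fw=np.polyfit(W[:,0],W[:,1],1);fp=np.polyfit(P[:,0],P[:,1],1)
print(np.degrees(np.arctan([fw[0],fp[0]])),np.std(W[:,1]-np.polyval(fw,W[:,0])),np.std(P[:,1]-np.polyval(fp,P[:,0])))
y=np.mean(np.arctan([fw[0],fp[0]]));u=np.array([np.cos(y),np.sin(y)]);n=np.array([-u[1],u[0]])
print("yaw",np.degrees(y),"lat wall",np.median(W[:,:2]@n),"parting left edge",np.median(P[:,:2]@n))
# blue front / inner edge along row 225 and cabinet edge
for r in (215,235,250):
    print(r,[int(v) for v in g[r,240:275]], 'cab',408+np.argmax(np.abs(np.diff(g[r,408:425]))))
```

```text
[0.44130188 0.29348923 0.3233318 ] 0.6459801425358013
[0.44136213 0.29336509 0.32339379]
[3.12418085 3.16790151] 0.00011071102051258269 9.194671615318805e-05
yaw 3.1460411836600595 lat wall 0.22362588648612136 parting left edge 0.2972697959812259
215 [116, 117, 117, 117, 106, 82, 67, 104, 175, 182, 182, 181, 180, 166, 112, 97, 98, 99, 98, 98, 98, 99, 102, 106, 107, 104, 90, 86, 106, 107, 108, 108, 108, 108, 109] cab 413
235 [114, 115, 116, 117, 118, 117, 111, 95, 66, 87, 172, 180, 182, 181, 181, 172, 123, 101, 98, 98, 98, 98, 95, 87, 88, 93, 93, 95, 95, 101, 115, 122, 123, 123, 123] cab 415
250 [115, 116, 117, 118, 119, 119, 120, 120, 110, 92, 68, 94, 174, 182, 182, 182, 180, 166, 112, 98, 96, 86, 85, 85, 85, 86, 86, 85, 85, 87, 87, 87, 86, 86, 86] cab 415
```

```bash
cat > bay.py <<'E'
from plan import *
y=np.radians(3.15);u=np.array([np.cos(y),np.sin(y)]);n=np.array([-u[1],u[0]])
def place(xo,dz):  # scoop origin at bay x=xo, height dz above the bay floor -> TCP pose
    o=u*(A0+xo)+n*.2584; d3=np.r_[u,0]
    return pose(3.15,0,np.r_[o,0]+d3*.068+np.array([0,0,.022+dz+.055+.002]))
A0=.463
E
python3 - <<'E'
from bay import *
c=cam("wrist")
for px,z in(((254,215),.108),((256.5,235),.108),((254,215),.122),((414,215),.13),((414.5,235),.13)): X=at_z(c,px,z);print(z,X.round(4),X[:2]@u)
for q in((.4452,.2888),(.4453,.2776)): print(np.array(q)@u,np.array(q)@n)
E
python3 -m handwheel '[[-48,11,4,0,0,0,40],[-97,22,8,0,0,0,40],[-145,33,12,0,0,0,40],[-194,44,20,0,0,0,40],[-242,55,60,0,0,0,40],[-275,62,100,0,0,0,40],[-285,65,140,0,0,0,40],[-285,65,173,0,0,0,40]]'
python3 - <<'E'
from plan import *
x0,R0,q=cur();print(x0)
c=cam("wrist");ctrl.snapshot("wrist")
for qq,z in (("scoop_lip",.055),("scoop_tab",.077)):
    r=ctrl.pinpoint("wrist",qq); print(qq,[(np.round(x["centre"]),round(x["score"],2),at_z(c,x["centre"],z).round(4)) for x in r][:2])
x0,R0,q=cur()
x,R=pose(0,0,np.array([.505+.09,.0085,.057])); print(x0,rel(x,R,x0,R0))
E
```

```text
0.108 [0.375  0.2908 0.108 ] 0.3904315639306229
0.108 [0.3764 0.2707 0.108 ] 0.3906838080690534
0.122 [0.3776 0.2939 0.122 ] 0.3931735525498206
0.13 [0.5244 0.2953 0.13  ] 0.5398256343452638
0.13 [0.5262 0.2765 0.13  ] 0.5405528725153662
0.4603969581436938 0.2638998312466945
0.4598813650384195 0.25271125833725727
time_s: 18.75
ee_pos: [0.505, 0.0058, 0.1477]
orientation: [-179.9, -0.0, 89.6]
ft_force: [0.1, -0.1, 0.8]
width: 0.0398
grip_force: 0.0
[0.5049846  0.00579012 0.14769401]
scoop_lip [(array([456., 244.]), 0.57, array([0.5913, 0.0104, 0.055 ]))]
scoop_tab [(array([318., 258.]), 0.76, array([0.502 , 0.0093, 0.077 ]))]
[0.50355975 0.00844636 0.14741453] [-0.1, 2.2, 98.4, -0.4, -0.1, -0.2]
```

```bash
sed -i 's/A0=.463/A0=.462/' bay.py; python3 -m handwheel '[[0,0,45,-0.4,0,0,40],[0,0,85,-0.4,0,0,40],[0,0,98,-0.4,0,0,40],[0,0,98,-0.4,0,0,40],[0,0,98,-0.4,0,0,0],[0,0,98,-0.4,0,0,0],[0,0,98,-0.4,0,0,0],[0,0,98,-0.4,0,0,0]]' 60
python3 - <<'E'
from plan import *
x0,R0,q=cur();print(x0)
E
python3 -m handwheel '[[0,0,-30,0,0,0,0],[0,0,-80,0,0,0,0],[0,0,-130,0,0,0,0],[0,0,-180,0,0,0,0],[0,0,-180,0,0,0,0],[0,0,-180,0,0,0,0]]' 60
python3 - <<'E'
from bay import *
p,e=fit();x0,R0,q=cur()
for dz in(.14,.02,.003,0):
    x,R=place(-4e-3,dz); q,er=ik(x,R,q,p); print(x.round(4),rel(x,R,x0,R0),q.round(),er.round(2))
E
```

```text
time_s: 19.7
ee_pos: [0.5058, 0.0099, 0.0529]
orientation: [179.6, -0.1, 90.0]
ft_force: [-1.0, 1.0, 7.4]
width: 0.0047
grip_force: 62.0
[0.50575749 0.00985078 0.05293907]
time_s: 20.3
ee_pos: [0.5048, 0.0097, 0.2334]
orientation: [179.5, -0.0, 90.0]
ft_force: [-0.1, -0.7, -2.3]
width: 0.0047
grip_force: 60.3
[0.4211 0.282  0.211 ] [272.2, -84.1, 21.9, 0.5, -0.0, -3.2] [ 30.  -9.  87.   0. 103.  27.] 0.0
[0.4211 0.282  0.091 ] [272.1, -85.1, 141.9, 0.5, -0.0, -3.2] [30. -8. 98. -0. 90. 27.] 0.0
[0.4211 0.282  0.074 ] [272.1, -85.3, 158.9, 0.5, -0.0, -3.2] [30. -8. 99. -0. 88. 27.] 0.0
[0.4211 0.282  0.071 ] [272.1, -85.3, 161.9, 0.5, -0.0, -3.2] [30. -8. 99. -0. 88. 27.] 0.0
```

```bash
python3 -m handwheel '[[30,-9,5,0,0,0,0],[70,-22,10,0,0,-1,0],[115,-36,12,0.5,0,-2,0],[160,-50,12,0.5,0,-3.2,0],[205,-64,12,0.5,0,-3.2,0],[245,-76,12,0.5,0,-3.2,0],[272,-84,15,0.5,0,-3.2,0],[272,-84,15,0.5,0,-3.2,0]]' 60
python3 -m handwheel '[[0,0,1,0,0,0,0],[0,0,1,0,0,0,0],[0,0,1,0,0,0,0]]' 60
cat > chk.py <<'E'
from bay import *
x0,R0,q=cur();print(x0,ctrl.state()['orientation'].round(2),ctrl.state()['ft_force'].round(1))
for dz in(.02,.005): x,R=place(-4e-3,dz); print(rel(x,R,x0,R0))
ctrl_names=("scene","side","wrist")
for nme in ctrl_names:
    c=cam(nme);ctrl.snapshot(nme)
    for qq,z in(("scoop_lip",.055),("scoop_tab",.077)):
        r=ctrl.pinpoint(nme,qq)
        if r: X=at_z(c,r[0]["centre"],x0[2]-.053+z);print(nme,qq,"along",(X[:2]@u-A0).round(4),"lat",(X[:2]@n-.2584).round(4),round(r[0]["score"],2))
print("tcp lat",x0[:2]@n-.2584)
E
python3 chk.py
```

```text
time_s: 21.1
ee_pos: [0.4182, 0.2842, 0.213]
orientation: [-179.5, 0.0, 93.4]
ft_force: [0.5, -0.5, -2.5]
width: 0.0049
grip_force: 60.4
time_s: 21.4
ee_pos: [0.4209, 0.2806, 0.215]
orientation: [-179.8, -0.0, 93.1]
ft_force: [-1.3, -0.4, -1.3]
width: 0.0049
grip_force: 60.4
[0.42086521 0.28062037 0.21504832] [-1.7978e+02 -1.0000e-02  9.3050e+01] [-1.3 -0.4 -1.3]
[1.3, 0.8, 124.0, -0.2, -0.0, -0.1]
[1.3, 0.9, 139.0, -0.2, -0.0, -0.1]
scene scoop_lip along 0.0664 lat 0.0047 0.71
scene scoop_tab along -0.0198 lat -0.0008 0.95
side scoop_lip along 0.0492 lat -0.0159 0.75
side scoop_tab along -0.0274 lat -0.0045 0.68
wrist scoop_lip along 0.0623 lat -0.0012 0.69
wrist scoop_tab along -0.0273 lat -0.0017 0.7
tcp lat -0.0013302383656300654
```

```bash
python3 -m handwheel '[[1.4,1,20,-0.2,0,0,0],[1.4,1,45,-0.2,0,0,0],[1.4,1,65,-0.2,0,0,0],[1.4,1,85,-0.2,0,0,0],[1.4,1,85,-0.2,0,0,0]]' 60
python3 -m handwheel '[[0,0,15,0,0,0,0],[0,0,28,0,0,0,0],[0,0,40,0,0,0,0],[0,0,45,0,0,0,0],[0,0,45,0,0,0,0]]' 60; python3 chk.py
```

```text
time_s: 22.35
ee_pos: [0.4197, 0.2824, 0.1272]
orientation: [-179.7, 0.1, 93.2]
ft_force: [-0.0, -0.4, -1.3]
width: 0.0045
grip_force: 60.4
time_s: 22.85
ee_pos: [0.4207, 0.283, 0.0845]
orientation: [-179.9, 0.0, 93.2]
ft_force: [-0.0, -0.2, -1.9]
width: 0.0047
grip_force: 60.2
[0.42069258 0.28299669 0.08445065] [-179.92    0.     93.15] [-0.  -0.2 -1.9]
[-1.1, 0.4, -6.5, -0.1, 0.0, 0.0]
[-1.1, 0.4, 8.5, -0.1, 0.0, 0.0]
scene scoop_lip along -0.0278 lat -0.0545 0.72
scene scoop_tab along -0.0273 lat -0.0047 0.54
side scoop_lip along 0.1239 lat -0.1265 0.57
side scoop_tab along -0.0244 lat -0.0059 0.63
wrist scoop_lip along 0.0641 lat -0.0009 0.91
wrist scoop_tab along -0.0267 lat -0.0 0.79
tcp lat 0.0010519766047947798
```

No contact so far. The last ~9 mm go slowly.

```bash
python3 -m handwheel '[[-0.5,0,3,0,0,0,0],[-0.5,0,6,0,0,0,0],[-0.5,0,8,0,0,0,0],[-0.5,0,8,0,0,0,0]]' 60; python3 -m handwheel '[[0,0,1,0,0,0,0],[0,0,2,0,0,0,0],[0,0,2,0,0,0,0]]' 60
```

```text
time_s: 23.7
ee_pos: [0.4209, 0.2826, 0.0769]
orientation: [-180.0, -0.0, 93.1]
ft_force: [-0.9, -0.1, -1.5]
width: 0.0048
grip_force: 60.3
time_s: 24.0
ee_pos: [0.4212, 0.2828, 0.0755]
orientation: [180.0, -0.0, 93.2]
ft_force: [-0.1, 0.2, -1.3]
width: 0.0051
grip_force: 60.4
```

```bash
python3 -m handwheel '[[0,0,1,0,0,0,0],[0,0,2,0,0,0,0],[0,0,2,0,0,0,0]]' 60; python3 -m handwheel '[[0,0,1,0,0,0,0],[0,0,2,0,0,0,0],[0,0,2,0,0,0,0]]' 60
```

```text
time_s: 24.3
ee_pos: [0.422, 0.283, 0.075]
orientation: [179.8, -0.1, 93.1]
ft_force: [-1.3, -1.7, 4.4]
width: 0.005
grip_force: 61.3
time_s: 24.6
ee_pos: [0.423, 0.2831, 0.0749]
orientation: [179.7, -0.1, 93.1]
ft_force: [-0.8, -3.0, 12.2]
width: 0.005
grip_force: 62.3
```

```bash
python3 -m handwheel '[[0,0,-2,0.2,0,0,0],[0,0,-2,0.2,0,0,8],[0,0,-2,0.2,0,0,14],[0,0,-2,0.2,0,0,20],[0,0,-2,0.2,0,0,20],[0,0,-2,0.2,0,0,20]]' 60; python3 -m handwheel '[[0,0,-15,0,0,0,20],[0,0,-40,0,0,0,20],[0,0,-80,0,0,0,20],[0,0,-120,0,0,0,20],[0,0,-170,0,0,0,20],[-10,0,-200,0,0,0,20],[-20,0,-200,0,0,0,20],[-20,0,-200,0,0,0,20]]' 60
python3 - <<'E'
from bay import *
for _ in range(3): ctrl.snapshot("wrist")
s=log();c=cam("wrist");im=ctrl.snapshot("wrist");save("f",im)
for qq,z in(("scoop_lip",.077),("scoop_tab",.099),("bay",.022)):
    for r in ctrl.pinpoint("wrist",qq)[:1]:
        X=at_z(c,r["centre"],z);print(qq,"along",(X[:2]@u-A0).round(4),"lat",(X[:2]@n-.2584).round(4),round(r["score"],2))
T=[]
for nme in("scene","side"):
    ctrl.snapshot(nme);cc=cam(nme)
    for qq,z in(("scoop_lip",.077),("scoop_tab",.099)):
        for r in ctrl.pinpoint(nme,qq)[:1]:
            X=at_z(cc,r["centre"],z);print(nme,qq,"along",(X[:2]@u-A0).round(4),"lat",(X[:2]@n-.2584).round(4),round(r["score"],2))
    I=ctrl.snapshot(nme)
    print(nme,"rim",[np.round(at_z(cc,x["centre"],.07),3).tolist() for x in ctrl.pinpoint(nme,"pot_rim")])
E
```

```text
time_s: 25.2
ee_pos: [0.4211, 0.2828, 0.0733]
orientation: [-179.8, -0.0, 93.2]
ft_force: [0.8, 0.0, -0.2]
width: 0.0206
grip_force: 0.0
time_s: 26.0
ee_pos: [0.4233, 0.2621, 0.2753]
orientation: [-180.0, -0.1, 93.1]
ft_force: [-0.0, 0.2, -0.9]
width: 0.0199
grip_force: 0.0
scoop_lip along 0.0633 lat -0.0006 0.71
scoop_tab along -0.027 lat 0.0006 0.88
scene scoop_lip along 0.0673 lat 0.0049 0.61
scene scoop_tab along -0.0202 lat -0.0015 0.57
scene rim [[0.383, 0.034, 0.07], [0.5, -0.205, 0.07], [0.483, -0.202, 0.07]]
side scoop_tab along 0.1732 lat -0.4658 0.71
side rim [[0.498, -0.204, 0.07], [0.385, 0.016, 0.07]]
```

```bash
python3 -m handwheel '[[-20,3,-40,0,0,0,20],[-65,8,-55,0,0,0,20],[-115,15,-55,0,0,0,20],[-165,22,-55,0,0,0,20],[-215,29,-55,0,0,0,20],[-265,36,-55,0,0,0,20],[-310,42,-55,0,0,0,20],[-355,48,-55,0,0,0,20]]'; python3 -m handwheel '[[-40,5,0,0,0,0,20],[-60,7,0,0,0,0,20],[-60,7,0,0,0,0,20],[-60,7,0,0,0,0,20]]'
python3 - <<'E'
from h import *
for _ in range(2): ctrl.snapshot("wrist")
s=log();print(s['ee_pos']);c=cam("wrist");im=ctrl.snapshot("wrist");save("pot",im)
h=cv2.cvtColor(im,cv2.COLOR_RGB2HSV);m=((h[...,0]>8)&(h[...,0]<28)&(h[...,1]>160)&(h[...,2]>60)).astype(np.uint8)
n,l,st,ce=cv2.connectedComponentsWithStats(m)
for i in range(1,n):
    if st[i,4]>15: X=at_z(c,ce[i],.013);print(st[i],ce[i].round(),X.round(3),"from pot",np.hypot(*(X[:2]-[.503,-.204])).round(3))
for r in ctrl.pinpoint("wrist","wax_0"): print(np.round(r["centre"]),round(r["score"],2),np.hypot(*(at_z(c,r["centre"],.01)[:2]-[.503,-.204])).round(3))
r=ctrl.pinpoint("wrist","pot_rim");print([(at_z(c,x["centre"],.07).round(3),round(x["score"],2)) for x in r])
E
```

```text
time_s: 27.65
ee_pos: [0.4905, -0.0914, 0.3283]
orientation: [-179.9, -0.0, 93.1]
ft_force: [0.7, 0.8, -0.8]
width: 0.0201
grip_force: 0.0
time_s: 28.05
ee_pos: [0.5008, -0.1487, 0.3279]
orientation: [-179.8, -0.1, 93.1]
ft_force: [-0.3, 0.0, 0.0]
width: 0.0206
grip_force: 0.0
[ 0.50085029 -0.14772629  0.32840204]
[520   0   7   5  19] [523.   2.] [0.704 0.075 0.013] from pot 0.343
[494 124   8   9  27] [497. 128.] [ 0.699 -0.057  0.013] from pot 0.245
[315 208  15   9 106] [322. 212.] [ 0.501 -0.168  0.013] from pot 0.036
[333 210  14  11  64] [340. 215.] [ 0.524 -0.171  0.013] from pot 0.039
[301 212   5  12  31] [303. 217.] [ 0.478 -0.176  0.013] from pot 0.037
[323 226  15  14  69] [330. 231.] [ 0.513 -0.192  0.013] from pot 0.015
[304 262  15  15 146] [312. 269.] [ 0.492 -0.245  0.013] from pot 0.042
[324 264  16  14 139] [332. 271.] [ 0.519 -0.246  0.013] from pot 0.045
[294 382   6  17  33] [297. 389.] [ 0.48  -0.431  0.013] from pot 0.228
[328. 269.] 0.59 0.042
[329. 232.] 0.52 0.013
[318. 216.] 0.48 0.029
[308. 262.] 0.47 0.035
[299. 216.] 0.43 0.041
[343. 207.] 0.4 0.048
[(array([ 0.508, -0.201,  0.07 ]), 0.84)]
```

Six nuggets are counted in the pot, the scoop is in the bay, and the arm is clear of everything, so I'm handing in.

```bash
python3 -c "
from rig import ctrl
print(ctrl.finish_job())"
```

```text
the job is handed in; nothing more can be done
None
```

I handed the job in at about 28 s: the wrist camera counted all six nuggets in the pot, and the scoop was released in the drawer's right-hand bay, about 1 mm off centre across by the wrist camera; the judge returned no verdict.

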